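# Shut the bench valve with the T-key

## Task

Shut the recessed valve in the grey service box with the T-key. Pick up the T-key that lies flat on the bench and park it on the sloping rest, socket end down, letting go of it there; then take it again by its orange crossbar, lift it upright, lower it down the well until its socket drops fully over the square stem, and turn it clockwise (seen from above) as far as it goes. Leave the key standing in the well, let go of it, and leave everything else on the bench where it stands.

Things in the scene. Friction and masses are not known exactly. Their poses are not given: they have to be found in the camera images.
- key_grip (a point): T-key (loose, 0.22 to 0.4 kg, 165 mm long): point on its axis in mid-shaft, 70 mm from the socket mouth; balance point 83 mm from the mouth. Axes: x along the key to the socket mouth, y along the crossbar, z normal to both (up, as it lies flat on the bench, its axis 14 mm above it). Steel shaft, 14 mm diameter, bare from 42 to 141 mm from the mouth.
- key_bar (a point): Centre of the key's orange plastic crossbar, on the key's axis, 153 mm from the socket mouth; axes as key_grip. The bar is 100 mm long (y), 28 mm thick (z) and 24 mm along the key (x).
- key_mouth (a point): Centre of the open end of the key's steel socket, on the key's axis; axes as key_grip. The socket is 28.5 mm square outside and 42 mm long, with a square hole 21.5 mm wide and 34 mm deep, its sides parallel to the key's y and z.
- rest: Sloping rest (fixed; dark base 130 x 90 mm, aluminium plank 64 mm wide, blue guides, 110 mm high). Origin at the centre of its underside, z up, x level to the downhill side. The plank falls to +x at 47 degrees (0.82 rad) from horizontal. The parked key's x, y, z are the rest's axes turned by +0.82 rad about the rest's y: socket downhill, crossbar level.
- rest_park (a point): Where key_grip is when the key is parked (axes as the rest). The shaft is free here: only the plank, 14 mm below the key's axis, is near it from 26 to 95 mm from the mouth. The socket lies on the plank between blue cheeks 35 mm apart, 16 mm high, 26 mm long; a blue end stop stands 1.5 mm beyond the mouth. Let go, the key may slide a few mm to the stop.
- rest_saddle (a point): Point on the parked key's axis over the blue V saddle that carries its shaft, 101 mm from the mouth (axes as the rest); saddle 12 mm wide, its V at right angles and rising about 8 mm above the key's axis. The plank ends 110 mm from the mouth: the crossbar overhangs the high end with nothing beneath it.
- box: Grey service box (fixed), 150 x 150 mm, 120 mm high; origin at the centre of its underside, z up, x and y along its sides. White lines on its top run along its x and y. A copper pipe 22 mm thick leaves its +y side, 56 mm high, reaching 61 mm out.
- well_mouth (a point): Centre of the mouth of the round vertical well, 50 mm in diameter, in the middle of the box's top, 120 mm above the bench; axes as the box.
- well_floor (a point): Centre of the well's floor, 28 mm above the bench; the key's mouth rests here when its socket is fully over the stem. The brass valve stem stands here: 20 mm square, 30 mm tall, its upper 9 mm tapering to 9 mm square (a socket that does not match its angle stops about 25 mm above the floor). Axes as the box, they do not turn with the stem.
- stem_top (a point): Centre of the stem's top, 58 mm above the bench; axes as the box, not turning with the stem. The key fits it four ways, with 4 degrees of play. Stem angles anticlockwise (from above) from the box's sides: shut 5 (hard stop; a key turned onto it has its crossbar along the box's x or y), start 31 to 60, to be felt or seen, other hard stop 69. Friction 0.12 N m.
- bottle_a: Bystander: clear bottle with white cap, 48 mm diameter, 116 mm high; origin at the centre of its underside.
- bottle_b: Bystander: amber bottle with white cap, 48 mm diameter, 116 mm high; origin at the centre of its underside.
- tape: Bystander: roll of paper tape lying flat, 90 mm diameter, 45 mm high; origin at the centre of its underside.
- beaker: Bystander: white beaker, 70 mm diameter, 85 mm high; origin at the centre of its underside.
- jar: Bystander: amber jar with black cap, 68 mm diameter, 75 mm high; origin at the centre of its underside.
- spatula: Bystander: spatula lying flat, 160 mm long.
Mind the look-alikes: they are no part of the job. What is shaped like the part that bears key_grip but pink is not meant. There is more than one size of the rest; the one meant has the size given above.

How it is judged:
By the outcome, as a careful person would: the job done as asked, in the order asked, and still so for the second after the job is handed in, with the robot touching nothing.
It also fails if it takes over 67 s, if anything falls off the work surface, if the arm or the gripper's body presses on something with over 40 N, if the wrist force passes 120 N, or if a joint passes its speed limit or range.

## Robot

A 6-joint arm with a two-finger parallel gripper is mounted at the origin on the work surface. World frame = base frame: x ahead of the robot, y to its left, z up, the work surface at z = 0. Lengths are in m, angles in rad, forces in N, time in s.
With the tool pointing down it reaches from about 0.425 to 0.95 m from the base axis. Payload 3.5 kg.
Tool frame: the origin (TCP) lies midway between the tips of the shut fingers; the grasp point (between the pads) lies 19 mm behind it; z points along the fingers, x is the direction in which the jaws open and shut, and the axes are right-handed (so a half turn about z gives the same grasp; the last joint's range is limited). The gripper opens to 85 mm and grips with 20 to 120 N. Pads are 22 mm wide; open, the fingers measure 114 mm over their backs; the gripper's body (76 mm by 85 mm) begins 54 mm behind the grasp point. The pads swing forward as they close: fully open they stand 13 mm farther back than shut.
Start: joints at [1.121, 0.286, 1.577, -0, 1.279, -0.15], TCP at [0.199, 0.645, 0.231] pointing down, gripper open.
Joint ranges: [-2.77, 2.77], [-0.9, 2.22], [0.21, 2.48], [-1.53, 4.67], [0.24, 2.81], [-2.84, 2.84]. Speed limits (rad/s): [2.79, 2.79, 3.14, 3.14, 3.14, 3.14].

## Interface

Orientations are given as a unit quaternion [x, y, z, w].
In Python, from plant import readout, optics, ctrl gives the robot as it stands. The module is installed in compiled form; this text tells all that it offers.
- The arm moves only by the shell command python3 -m crank 'ROWS' [OPENING] [FORCE]. ROWS is text: rows parted by semicolons, each of 6 numbers parted by spaces: the shift along the tool's x, y, z in mm, then the turn, a rotation vector about the tool's x, y, z in rad. In form: dx dy dz ax ay az; .... A call has 1 to 5 rows; each row shifts and turns the commanded pose from where the row before left it, along the tool's axes as they then stand; what a row does not reach is not made up. A row lasts 1/8 s, in which the tool goes at most 62.5 mm and 10.7 degrees, less where a joint would pass 70% of its speed; a pose out of reach is approached as far as the arm can. A call is refused whole if a number of a shift passes 62.5 or a number of a turn 0.188, either way. A call with a gripper value outside its range is refused whole. OPENING is the opening, from -1 (shut) to 1 (fully open), set as the call begins (- or left out, the last holds). The fingers move at their own pace and stop on an object; FORCE is the grip in N (left out, the last holds). Time passes only in rows, so rows that do not move let the fingers close. It gives the time, the measured TCP pose, the force and the opening at its end, in the units of the state.
- readout.get_state(): the state, without advancing time (a new reading comes with each control period).
- optics.read_camera(name): name is "scene" or "top" or "wrist"; returns the picture (420x560x3 uint8, red, green, blue); there is no depth.
- optics.calibration(name): a dict with "mtx" (3x3 intrinsics, pixels), "rvec" (rotation vector, rad) and "tvec" (3), from world to camera coordinates, as OpenCV has them; the wrist camera has in their place "tool_from_camera" (4x4, takes a point from camera to tool coordinates, whose origin is the TCP and whose axes are the tool frame's). Camera axes: x right, y down, z forward; pixel columns grow to the right and rows downward; lengths in m; the calibration is good to about 2 mm. A picture is of the moment at which its call begins: read the wrist's pose just before it. calibration takes no time and is no camera call.
- ctrl.sign_off(): hands the job in, once; it reports no verdict.
Trained networks look in the newest picture that a camera, given by its name, has taken for a name from the list of things; names that differ only in an ending like _2 or _b are one class to them, and where a whole thing is asked for, a point or a joint stands for the part that bears it (a point fixed in the world has none). Each returns a list of dicts, best first, with "p" (0 to 1); they miss things now and then, are a little off and sometimes report something else, mostly with a low value. They report only what shows in the picture. A call takes as long as a camera call. They do not tell look-alikes from the thing itself.
- optics.recognise(camera, thing): "xy" ([column, row] as shares, 0 to 1, of the picture: columns of its width, rows of its height, amid what is visible of it).
The state is a dict: "time": time; "qpos": joint angles; "dq": joint speeds; "joint_efforts": joint torques, N m; "eef_pos": TCP position; "tcp_rot": TCP orientation; "contact_force": force on the tool from outside, world axes, zero at the start; "wrist_torque": the same for the moment, N m; "opening": opening from 0.0 (shut) to 1.0 (fully open).
Only numpy, scipy, OpenCV 4.12 (cv2) and the standard library are available. Lean on these libraries where they do the work, as an engineer would, in place of code of your own. Each camera call takes 0.05 s, during which the arm holds its last target.

## Working session

There is one attempt and no reset: what is moved stays moved. The work goes in short steps, Python scripts to look and compute and a shell command to move; the robot and the scene stay as the last step left them, time stands still between calls to the robot, and variables do not carry over. Pictures are saved under pics/ and viewed, and the job is handed in when it is done.

```bash
mkdir -p pics; ls; python3 - <<'E'
from plant import readout, optics
import cv2
s=readout.get_state();print(s)
for c in ("scene","top","wrist"):
    im=optics.read_camera(c);cv2.imwrite(f"pics/{c}0.png",im[:,:,::-1])
    k=optics.calibration(c);print(c,k)
    for t in ("key_grip","key_bar","key_mouth","rest","box","well_mouth","stem_top","rest_saddle","rest_park"):
        print(t,[(round(d['p'],2),round(d['xy'][0]*560),round(d['xy'][1]*420)) for d in optics.recognise(c,t)][:3])
print(readout.get_state()['time'])
E
```

```text
pics
{'time': 0.0, 'qpos': array([ 1.12097905e+00,  2.87180770e-01,  1.57818790e+00,  2.60565385e-05,
        1.27860179e+00, -1.50021108e-01]), 'dq': array([ 0.00165428,  0.00013688, -0.0002581 , -0.00054945, -0.00166821,
        0.00062681]), 'joint_efforts': array([-6.54312316e-04, -4.05980229e+01, -2.92625964e+01, -1.42129807e-04,
        5.84412002e-03, -1.60505431e-05]), 'eef_pos': array([0.19903323, 0.64429691, 0.22993121]), 'tcp_rot': array([ 8.04776628e-01,  5.93576587e-01, -1.05734555e-03,  5.43749094e-04]), 'contact_force': array([-0.5090924 ,  0.06721669, -0.11588258]), 'wrist_torque': array([ 0.01352489,  0.02828808, -0.02431849]), 'opening': 0.9988021837426012}
scene {'mtx': array([[425.41669294,   0.        , 286.18422953],
       [  0.        , 425.41669294, 203.19664672],
       [  0.        ,   0.        ,   1.        ]]), 'rvec': array([ 1.66534243,  2.19751174, -0.59680868]), 'tvec': array([ 0.14801329, -0.37742667,  1.46048076])}
key_grip [(0.89, 192, 203), (0.8, 205, 161)]
key_bar [(0.85, 204, 162), (0.61, 194, 204)]
key_mouth [(0.86, 201, 162), (0.73, 195, 201)
[... 933 characters left out ...]
.82867818,   0.        , 277.45092606],
       [  0.        , 306.82867818, 210.51894027],
       [  0.        ,   0.        ,   1.        ]]), 'tool_from_camera': array([[ 9.99997776e-01,  1.86240234e-03,  9.89582702e-04,
        -4.77711177e-05],
       [-2.05576241e-03,  9.65540902e-01,  2.60243232e-01,
        -6.51345987e-02],
       [-4.70804972e-04, -2.60244687e-01,  9.65542584e-01,
        -1.42553116e-01],
       [ 0.00000000e+00,  0.00000000e+00,  0.00000000e+00,
         1.00000000e+00]])}
key_grip []
key_bar []
key_mouth []
rest [(0.79, 6, 321)]
box [(0.89, 88, 409)]
well_mouth [(0.65, 91, 410)]
stem_top [(0.78, 89, 407)]
rest_saddle [(0.5, 5, 323)]
rest_park [(0.84, 5, 325)]
1.5
```

```bash
python3 - <<'E'
import cv2
for c in ("scene","top"):
    im=cv2.imread(f"pics/{c}0.png")
    im=im[90:330,100:480]
    cv2.imwrite(f"pics/{c}0b.png",cv2.resize(im,None,fx=2.1,fy=2.1,interpolation=cv2.INTER_CUBIC))
E
```

```text
(no output)
```

View pics/scene0b.png

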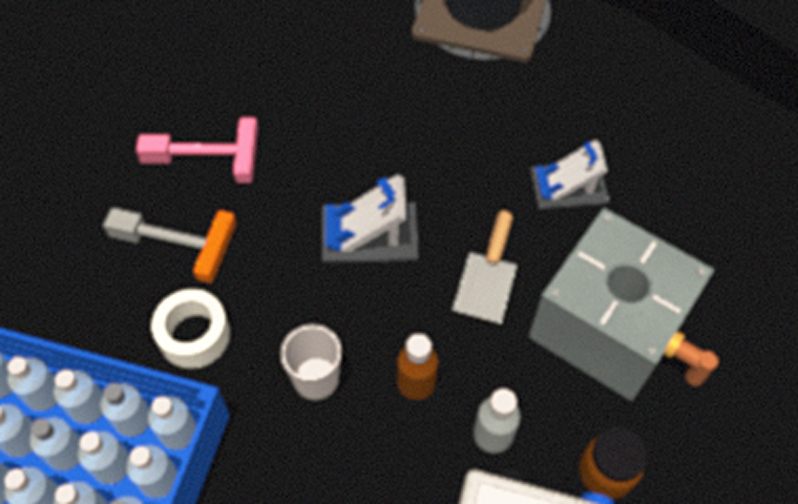

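View pics/top0b.png

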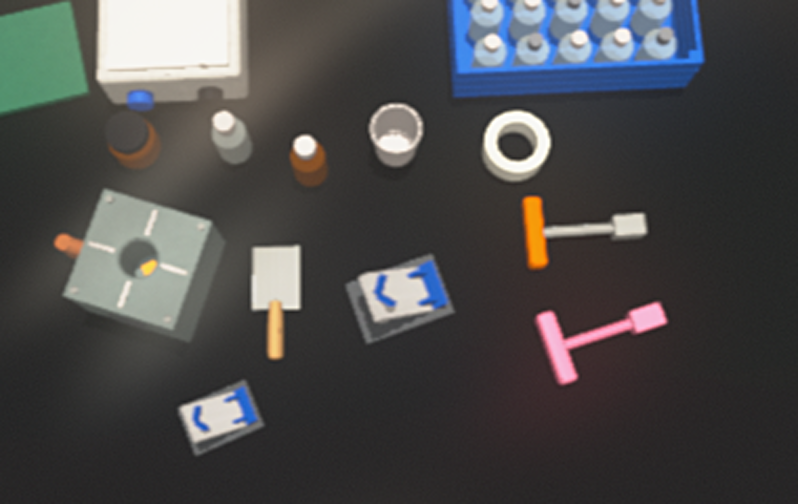

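View pics/scene0.png

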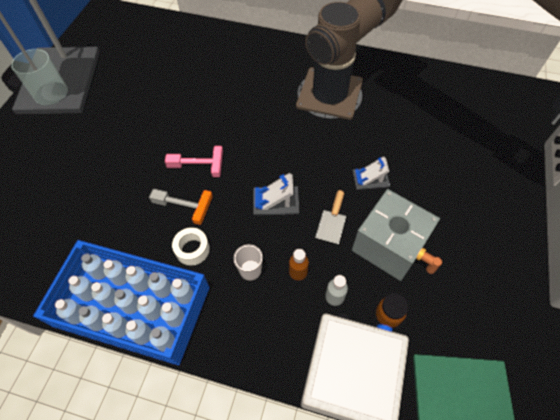

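View pics/top0.png

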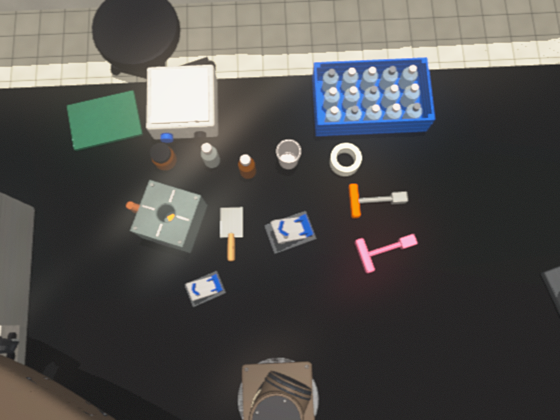

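```bash
cat > h.py <<'E'
import numpy as np, cv2
from scipy.spatial.transform import Rotation as R
from plant import readout, optics
def rays(c,px,T=None):
    k=optics.calibration(c); px=np.atleast_2d(np.array(px,float))
    d=np.c_[(px-k['mtx'][:2,2])/k['mtx'][0,0],np.ones(len(px))]
    if c=="wrist":
        T=T@k['tool_from_camera']; return T[:3,3],d@T[:3,:3].T
    Rm=cv2.Rodrigues(k['rvec'])[0]; return -Rm.T@k['tvec'],d@Rm
def plane(c,px,z,T=None):
    o,d=rays(c,px,T); return o+d*((z-o[2])/d[:,2])[:,None]
def tri(obs):
    # obs list of (o,d)
    A=np.zeros((3,3));b=np.zeros(3)
    for o,d in obs:
        d=d/np.linalg.norm(d);P=np.eye(3)-np.outer(d,d);A+=P;b+=P@o
    x=np.linalg.solve(A,b)
    e=[np.linalg.norm((np.eye(3)-np.outer(d,d)/(d@d))@(x-o)) for o,d in obs]
    return x,max(e)
def project(c,P,T=None):
    k=optics.calibration(c);P=np.atleast_2d(P)
    if c=="wrist":
        M=np.linalg.inv(T@k['tool_from_camera']);Q=P@M[:3,:3].T+M[:3,3]
    else:
        Q=P@cv2.Rodrigues(k['rvec'])[0].T+k['tvec']
    return Q[:,:2]/Q[:,2:]*k['mtx'][0,0]+k['mtx'][:2,2]
def pose(s=None):
    s=s or readout.get_state();T=np.eye(4);T[:3,:3]=R.from_quat(s['tcp_rot']).as_matrix();T[:3,3]=s['eef_pos'];return T
def rel(T,Tg):
    "shift in tool mm, rotvec"
    D=np.linalg.inv(T)@Tg
    return D[:3,3]*1000, R.from_matrix(D[:3,:3]).as_rotvec()
def mk(p,x,z):
    x=np.array(x,float);z=np.array(z,float);z/=np.linalg.norm(z);x-=z*(x@z);x/=np.linalg.norm(x)
    T=np.eye(4);T[:3,:3]=np.c_[x,np.cross(z,x),z];T[:3,3]=p;return T
E
python3 - <<'E'
from h import *
np.set_printoptions(precision=4,suppress=True)
t=lambda x,y:(x/2.1+100,y/2.1+90)
pts={ # name: top crop px, scene crop px
'bar':(t(536,232),t(214,245)),'sock':(t(630,225),t(123,225)),
'barA':(t(534,200),t(227,214)),'barB':(t(538,266),t(201,276)),
'well':(t(139,259),t(629,283)),
'boxNW':(t(109,190),None),
}
for n,(a,b) in pts.items():
    if b is None: continue
    o1,d1=rays('top',a);o2,d2=rays('scene',b);x,e=tri([(o1,d1[0]),(o2,d2[0])]);print(n,x,e)
print('bar14',plane('top',[pts['bar'][0],pts['sock'][0]],.014),plane('top',t(139,259),.12))
print('rest base corners', plane('top',[t(347,287),t(433,255),t(454,311),t(369,342)],.012))
print('rest small', plane('top',[t(178,406),t(244,381),t(263,425),t(196,454)],.012))
print('box top', plane('top',[t(107,190),t(223,226),t(170,331),t(65,294)],.12))
for n,q in dict(bottleb=(308,165),bottlea=(232,140),beaker=(396,140),tape=(516,146),jar=(133,145),spat=(275,275),pink=(600,330)).items(): print(n,plane('top',t(*q),.03))
E
```

```text
bar [ 0.5454 -0.2533  0.012 ] 0.0017402141161149923
sock [ 0.5492 -0.3866  0.0112] 0.0020030621656895223
barA [ 0.5574 -0.2237  0.1262] 0.013794208484643015
barB [ 0.5298 -0.289  -0.1264] 0.013232251941082062
well [0.51   0.284  0.1136] 0.002249725033002943
bar14 [[ 0.5454 -0.2546  0.014 ]
 [ 0.5493 -0.3879  0.014 ]] [[0.5086 0.2802 0.12  ]]
rest base corners [[ 0.4796  0.0148  0.012 ]
 [ 0.5196 -0.1078  0.012 ]
 [ 0.4386 -0.1324  0.012 ]
 [ 0.4009 -0.0125  0.012 ]]
rest small [[0.3255 0.2517 0.012 ]
 [0.3553 0.161  0.012 ]
 [0.2944 0.1363 0.012 ]
 [0.2599 0.2277 0.012 ]]
box top [[0.6039 0.3227 0.12  ]
 [0.5476 0.1704 0.12  ]
 [0.4123 0.2402 0.12  ]
 [0.4669 0.3755 0.12  ]]
bottleb [[0.6545 0.0625 0.03  ]]
bottlea [[0.6969 0.1695 0.03  ]]
beaker [[ 0.6856 -0.0638  0.03  ]]
tape [[ 0.6684 -0.2336  0.03  ]]
jar [[0.6962 0.3105 0.03  ]]
spat [[0.4978 0.1131 0.03  ]]
pink [[ 0.4    -0.3284  0.03  ]]
```

```bash
cat >> h.py <<'E'
from scipy.spatial.transform import Slerp
def plan(wps,T=None,mm=45,rad=.15,n=None):
    "print rows to pass through 4x4 waypoints"
    C=pose() if T is None else T.copy()
    out=[]
    for W in wps:
        A=C.copy();d,r=rel(A,W)
        k=n or max(1,int(np.ceil(max(np.linalg.norm(d)/mm,np.linalg.norm(r)/rad))))
        for i in range(1,k+1):
            f=i/k;G=np.eye(4);G[:3,3]=A[:3,3]*(1-f)+W[:3,3]*f
            G[:3,:3]=A[:3,:3]@R.from_rotvec(r*f).as_matrix()
            dd,rr=rel(C,G);dd=np.round(dd,1);rr=np.round(rr,3)
            D=np.eye(4);D[:3,3]=dd/1000;D[:3,:3]=R.from_rotvec(rr).as_matrix();C=C@D
            out.append(' '.join('%g'%(v+0) for v in [*dd,*rr]))
    for i in range(0,len(out),5): print("'"+'; '.join(out[i:i+5])+"'")
    return C
def az(a): a=np.deg2rad(a);return np.array([np.cos(a),np.sin(a),0])
E
python3 - <<'E'
from h import *
plan([mk([.45,.36,.24],az(30),[0,0,-1]),mk([.548,-.25,.24],az(2),[0,0,-1])],mm=50)
E
```

```text
'-24.8 40.5 -1.1 0 0 0.093; -20.9 42.5 -1.1 0 0 0.094; -16.8 44.4 -1.1 0 0 0.093; -12.6 45.7 -1 0 0 0.094; -8.3 46.7 -1.1 0 0 0.093'
'-3.9 47.3 -1.1 0 0 0.094; 0.6 47.4 -1.1 0 0 0.093; 4.9 47.2 -1.1 0 0 0.093; -16.9 44.4 0 0 0 0.038; -15.3 45 0 0 0 0.037'
'-13.6 45.6 0 0 0 0.038; -11.8 46 0 0 0 0.037; -10.1 46.4 0 0 0 0.038; -8.4 46.8 0 0 0 0.038; -6.5 47.1 0 0 0 0.037'
'-4.9 47.2 0 0 0 0.038; -3 47.5 0 0 0 0.038; -1.2 47.5 0 0 0 0.037; 0.5 47.5 0 0 0 0.038; 2.4 47.5 0 0 0 0.037'
'4.1 47.3 0 0 0 0.038'
```

```bash
cat > snap.py <<'E'
import sys,pickle
from h import *
n=sys.argv[1]; T=pose(); im=optics.read_camera("wrist"); cv2.imwrite(f"pics/{n}.png",im[:,:,::-1]); np.save(f"pics/{n}.npy",T)
E
python3 -m crank '-24.8 40.5 -1.1 0 0 0.093; -20.9 42.5 -1.1 0 0 0.094; -16.8 44.4 -1.1 0 0 0.093; -12.6 45.7 -1 0 0 0.094; -8.3 46.7 -1.1 0 0 0.093'
python3 snap.py w1
python3 -m crank '-3.9 47.3 -1.1 0 0 0.094; 0.6 47.4 -1.1 0 0 0.093; 4.9 47.2 -1.1 0 0 0.093; -16.9 44.4 0 0 0 0.038; -15.3 45 0 0 0 0.037'
python3 snap.py w2
python3 -m crank '-13.6 45.6 0 0 0 0.038; -11.8 46 0 0 0 0.037; -10.1 46.4 0 0 0 0.038; -8.4 46.8 0 0 0 0.038; -6.5 47.1 0 0 0 0.037'
python3 snap.py w3
python3 -m crank '-4.9 47.2 0 0 0 0.038; -3 47.5 0 0 0 0.038; -1.2 47.5 0 0 0 0.037; 0.5 47.5 0 0 0 0.038; 2.4 47.5 0 0 0 0.037'
python3 -m crank '4.1 47.3 0 0 0 0.038;0 0 0 0 0 0'
python3 snap.py w4
python3 -c "
from h import *
print(readout.get_state()['qpos'])
ims=[cv2.imread(f'pics/w{i}.png') for i in (1,2,3,4)]
cv2.imwrite('pics/w14.png',cv2.resize(np.vstack([np.hstack(ims[:2]),np.hstack(ims[2:])]),(800,600)))"
```

```text
time: 2.12
eef_pos: [0.3568, 0.4657, 0.237]
tcp_rot: [0.921, 0.39, 0.0, -0.0]
contact_force: [1.2, 0.5, -0.2]
opening: 0.998
time: 2.8
eef_pos: [0.4655, 0.2649, 0.2401]
tcp_rot: [0.975, 0.222, 0.0, 0.0]
contact_force: [1.1, 0.4, -0.4]
opening: 1.001
time: 3.48
eef_pos: [0.503, 0.0302, 0.2404]
tcp_rot: [0.992, 0.13, 0.0, 0.0]
contact_force: [-0.7, -0.1, 0.0]
opening: 1.0
time: 4.15
eef_pos: [0.5408, -0.2043, 0.2402]
tcp_rot: [0.999, 0.036, 0.0, 0.0]
contact_force: [1.1, 0.4, 0.3]
opening: 1.008
time: 4.4
eef_pos: [0.5482, -0.2526, 0.2398]
tcp_rot: [1.0, 0.016, -0.0, 0.0]
contact_force: [0.2, -0.3, -0.1]
opening: 1.002
[-5.97521377e-01  1.22856798e-01  1.75181574e+00  3.76311939e-04
  1.26768105e+00 -6.30933723e-01]
```

View pics/w14.png

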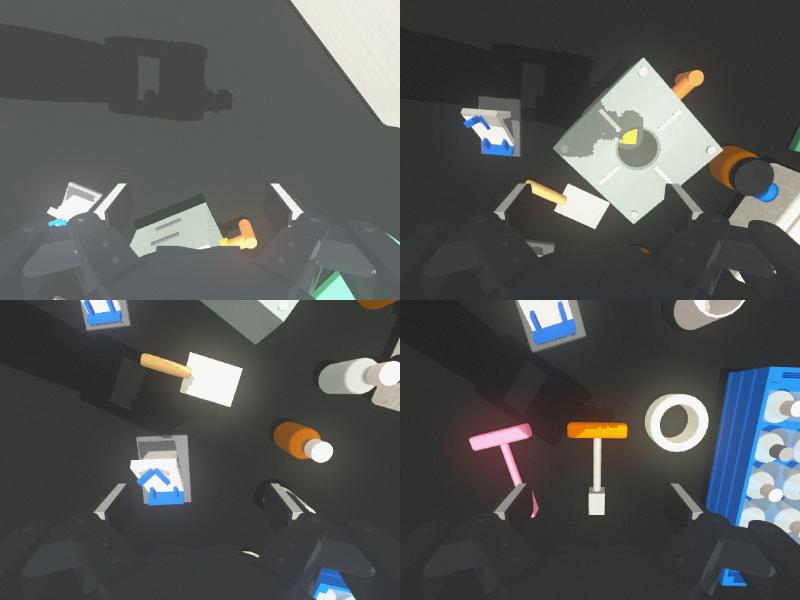

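```bash
python3 - <<'E'
import cv2
a=cv2.imread('pics/w4.png')[160:310,200:360];cv2.imwrite('pics/w4c.png',cv2.resize(a,None,fx=4,fy=4,interpolation=cv2.INTER_CUBIC))
a=cv2.imread('pics/w3.png')[170:310,160:300];cv2.imwrite('pics/w3c.png',cv2.resize(a,None,fx=4,fy=4,interpolation=cv2.INTER_CUBIC))
a=cv2.imread('pics/w2.png')[70:320,200:460];cv2.imwrite('pics/w2c.png',cv2.resize(a,None,fx=2.4,fy=2.4,interpolation=cv2.INTER_CUBIC))
E
```

```text
(no output)
```

View pics/w4c.png

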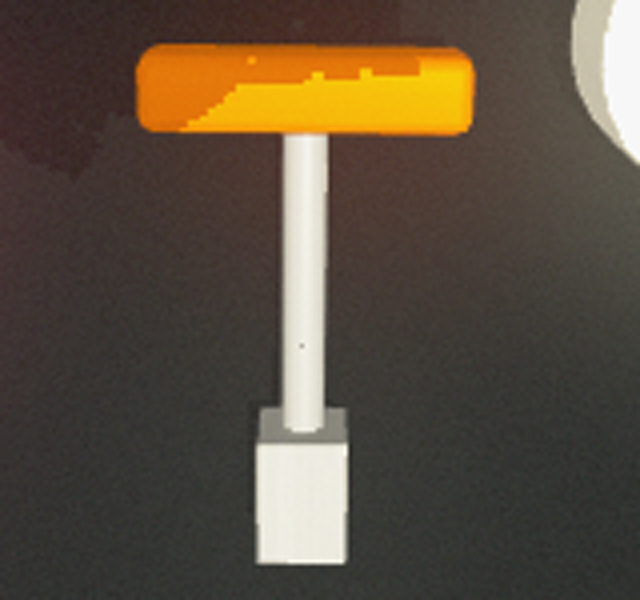

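View pics/w3c.png

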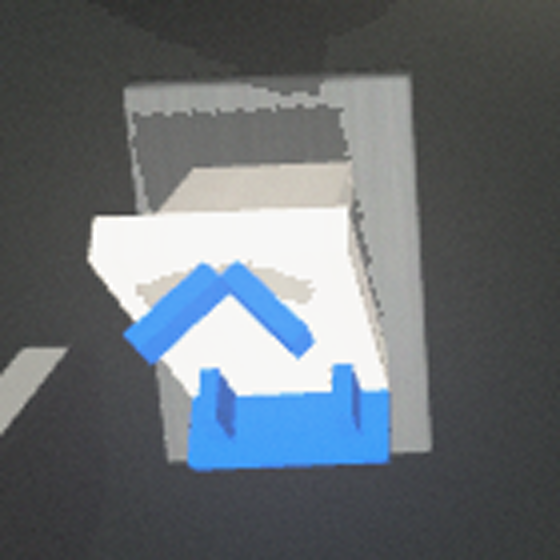

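View pics/w2c.png

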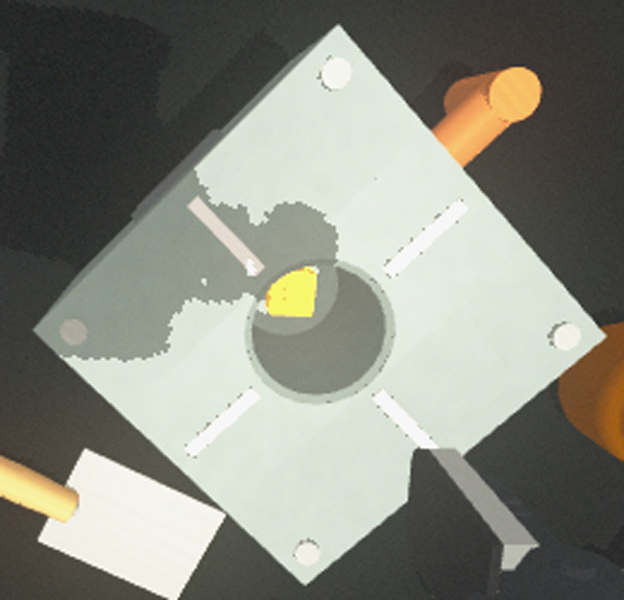

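```bash
python3 - <<'E'
from h import *
np.set_printoptions(precision=4,suppress=True)
T=np.load('pics/w4.npy')
f=lambda x,y:(x/4+200,y/4+160)
P=plane('wrist',[f(257,563),f(347,563),f(258,443),f(347,443)],.0283,T);print('sock top',P)
print('shaft top',plane('wrist',[f(304,350),f(305,180)],.021,T))
print('bar', plane('wrist',[f(140,90),f(473,90),f(305,45),f(305,133)],.022,T))
Tr=np.load('pics/w3.npy');g=lambda x,y:(x/4+160,y/4+170)
print('rest base',plane('wrist',[g(125,88),g(411,75),g(431,450),g(168,461)],.012,Tr))
Tb=np.load('pics/w2.npy');k=lambda x,y:(x/2.4+200,y/2.4+70)
c=plane('wrist',[k(338,25),k(606,337),k(306,584),k(34,328)],.12,Tb);print('box',c,c.mean(0))
print('lines',plane('wrist',[k(192,203),k(260,272),k(387,271),k(464,206),k(378,396),k(188,451),k(256,394)],.12,Tb))
print('rest top',tri([ (lambda o,d:(o,d[0]))(*rays('wrist',g(94,217),Tr)),]) if 0 else '')
# box centre tri
o1,d1=rays('wrist',k(320,331),Tb);o2,d2=rays('top',(139/2.1+100,259/2.1+90));o3,d3=rays('scene',(629/2.1+100,283/2.1+90))
print(tri([(o1,d1[0]),(o2,d2[0]),(o3,d3[0])]))
E
```

```text
sock top [[ 0.5369 -0.4041  0.0283]
 [ 0.5661 -0.4032  0.0283]
 [ 0.5363 -0.3616  0.0283]
 [ 0.5644 -0.3606  0.0283]]
shaft top [[ 0.5499 -0.3326  0.021 ]
 [ 0.5484 -0.2774  0.021 ]]
bar [[ 0.4985 -0.2513  0.022 ]
 [ 0.5973 -0.248   0.022 ]
 [ 0.547  -0.2363  0.022 ]
 [ 0.5479 -0.2627  0.022 ]]
rest base [[ 0.4042 -0.0074  0.012 ]
 [ 0.4882  0.0194  0.012 ]
 [ 0.5261 -0.1022  0.012 ]
 [ 0.4421 -0.129   0.012 ]]
box [[0.4672 0.379  0.12  ]
 [0.6082 0.3281 0.12  ]
 [0.5575 0.1883 0.12  ]
 [0.4165 0.2394 0.12  ]] [0.5123 0.2837 0.12  ]
lines [[0.449  0.3055 0.12  ]
 [0.4819 0.2941 0.12  ]
 [0.523  0.3143 0.12  ]
 [0.5359 0.3463 0.12  ]
 [0.5437 0.2714 0.12  ]
 [0.4889 0.22   0.12  ]
 [0.5019 0.2521 0.12  ]]
rest top 
(array([0.5112, 0.2836, 0.116 ]), np.float64(0.0028552499997470445))
```

```bash
python3 - <<'E'
from h import *
C=plan([mk([.5495,-.3297,.10],az(1.6),[0,0,-1]),mk([.5495,-.3297,.003],az(1.6),[0,0,-1])],mm=40)
E
```

```text
'-0.2 15.8 27.9 0 0 0.001; -0.2 15.8 28 0 0 0.001; -0.2 15.8 27.9 0 0 0.001; -0.2 15.8 27.9 -0.001 0 0.001; -0.2 15.8 28 0 0 0.001'
'0 0 32.3 0 0 0; 0 0 32.3 0 0 0; 0.1 0 32.4 0 0 0'
```

```bash
python3 -m crank '-0.2 15.8 27.9 0 0 0.001; -0.2 15.8 28 0 0 0.001; -0.2 15.8 27.9 0 0 0.001; -0.2 15.8 27.9 0 0 0.001; -0.2 15.8 28 0 0 0.001' -0.2 40
python3 -m crank '0 0 26 0 0 0; 0 0 26 0 0 0; 0 0 25 0 0 0; 0 0 15 0 0 0; 0 0 0 0 0 0'
python3 snap.py w5;python3 -c "
import cv2
cv2.imwrite('pics/w5b.png',cv2.imread('pics/w5.png'))"
```

```text
time: 5.08
eef_pos: [0.5501, -0.3276, 0.0998]
tcp_rot: [1.0, 0.016, 0.0, -0.0]
contact_force: [-0.5, 0.2, -0.0]
opening: 0.402
time: 5.7
eef_pos: [0.5492, -0.3274, 0.0072]
tcp_rot: [1.0, 0.016, -0.001, -0.001]
contact_force: [0.1, 0.6, 0.2]
opening: 0.403
```

View pics/w5.png

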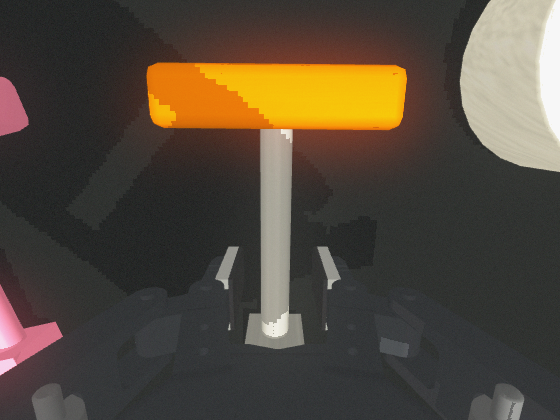

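```bash
python3 -m crank '0 0 4 0 0 0; 0 0 0 0 0 0; 0 0 0 0 0 0; 0 0 0 0 0 0;0 0 0 0 0 0' -1 60
python3 -m crank '0 0 0 0 0 0; 0 0 0 0 0 0;0 0 -20 0 0 0;0 0 -20 0 0 0;0 0 0 0 0 0'
python3 snap.py w6
```

```text
time: 6.38
eef_pos: [0.5504, -0.3296, 0.0057]
tcp_rot: [1.0, 0.015, 0.001, 0.001]
contact_force: [-0.5, 0.6, 6.0]
opening: 0.135
time: 7.0
eef_pos: [0.5511, -0.3302, 0.0473]
tcp_rot: [1.0, 0.015, 0.002, 0.002]
contact_force: [0.5, 0.9, -3.5]
opening: 0.134
```

View pics/w6.png

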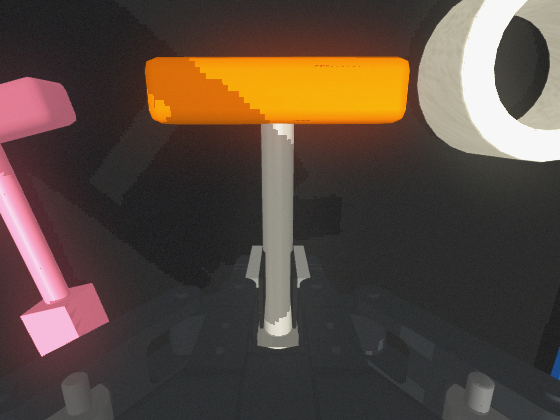

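```bash
python3 - <<'E'
from h import *
C=plan([mk([.55,-.33,.26],az(1.6),[0,0,-1]),mk([.515,-.04,.28],az(17.5),[0,0,-1])],mm=45)
C=plan([mk([.425,-.075,.28],az(17.5),[0,0,-1])],T=C,mm=30)
E
```

```text
'0 0.2 -42.8 0 0 0; 0 0.1 -42.9 0.001 -0.001 0.001; 0 0.2 -42.8 0 0 0; 0 0.1 -42.8 0.001 -0.001 0.001; -0.1 0.1 -42.9 0 0 0'
'-3.8 -41.6 -2.8 0 0 -0.04; -2.2 -41.6 -2.9 0 0 -0.039; -0.6 -41.8 -2.8 0 0 -0.04; 1.2 -41.7 -2.9 0 0 -0.04; 2.8 -41.6 -2.8 0 0 -0.039'
'4.4 -41.5 -2.9 0 0 -0.04; 6.1 -41.3 -2.8 0 0 -0.04'
'-24.1 1.6 0 0 0 0; -24.1 1.5 0 0 0 0; -24.1 1.6 0 0 0 0; -24.1 1.6 0 0 0 0'
```

```bash
python3 -m crank '0 0 -43 0 0 0; 0 0 -43 0 0 0; 0 0 -43 0 0 0; 0 0 -43 0 0 0; 0 0 -41 0 0 0'
python3 -m crank '-3.8 -41.6 -2.8 0 0 -0.04; -2.2 -41.6 -2.9 0 0 -0.039; -0.6 -41.8 -2.8 0 0 -0.04; 1.2 -41.7 -2.9 0 0 -0.04; 2.8 -41.6 -2.8 0 0 -0.039'
python3 -m crank '4.4 -41.5 -2.9 0 0 -0.04; 6.1 -41.3 -2.8 0 0 -0.04; 0 0 0 0 0 0'
python3 snap.py w7
python3 -m crank '-24 1.6 0 0 0 0; -24 1.6 0 0 0 0; -24 1.6 0 0 0 0; -24 1.6 0 0 0 0; 0 0 0 0 0 0'
python3 snap.py w8
python3 -c "
import cv2,numpy as np
a=cv2.imread('pics/w7.png');b=cv2.imread('pics/w8.png')
cv2.imwrite('pics/w78.png',cv2.resize(np.hstack([a,b]),(800,300)))"
```

```text
time: 7.68
eef_pos: [0.5491, -0.3286, 0.2576]
tcp_rot: [1.0, 0.015, -0.001, -0.001]
contact_force: [0.2, 0.2, -3.3]
opening: 0.135
time: 8.3
eef_pos: [0.5234, -0.1203, 0.2704]
tcp_rot: [0.993, 0.114, -0.001, -0.001]
contact_force: [0.7, 0.7, -3.3]
opening: 0.135
time: 8.68
eef_pos: [0.5133, -0.0365, 0.2765]
tcp_rot: [0.988, 0.155, -0.0, -0.0]
contact_force: [0.8, -0.6, -3.6]
opening: 0.132
time: 9.35
eef_pos: [0.4237, -0.0754, 0.2767]
tcp_rot: [0.988, 0.152, -0.0, 0.0]
contact_force: [0.6, -0.2, -2.2]
opening: 0.134
```

View pics/w78.png

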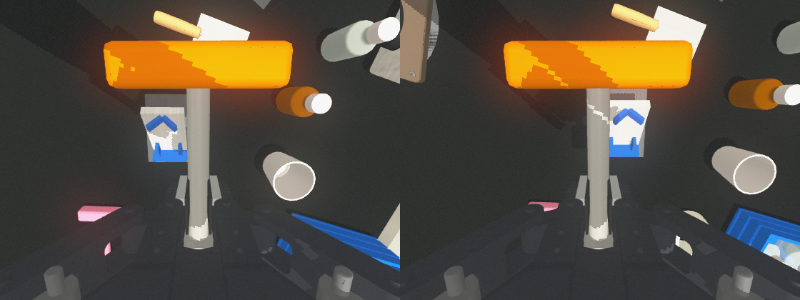

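```bash
python3 - <<'E'
import cv2,numpy as np
a=cv2.imread('pics/w7.png')[115:235,185:285];b=cv2.imread('pics/w8.png')[115:235,260:360]
cv2.imwrite('pics/w78c.png',np.hstack([cv2.resize(q,None,fx=4,fy=4,interpolation=cv2.INTER_CUBIC) for q in (a,b)]))
E
```

```text
(no output)
```

View pics/w78c.png

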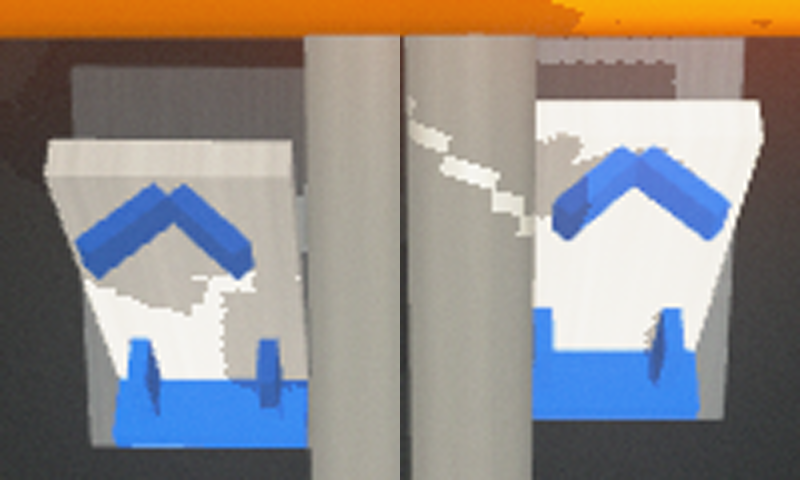

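```bash
python3 - <<'E'
from h import *
np.set_printoptions(precision=4,suppress=True)
T7=np.load('pics/w7.npy');T8=np.load('pics/w8.npy')
a=lambda x,y:(x/4+185,y/4+115);b=lambda x,y:((x-400)/4+260,y/4+115)
pa=dict(plankR=(292,177),notch=(172,200),vb=(170,222),raE=(253,245),raE2=(250,275),laE=(78,245),laE2=(98,278),chR=(278,340),chR2=(258,340))
pb=dict(plankR=(763,140),notch=(640,165),vb=(635,190),raE=(728,210),raE2=(712,240),laE=(553,205),laE2=(568,240),chR=(683,308),chR2=(663,308))
for n in pa:
    o,d=rays('wrist',a(*pa[n]),T7);o2,d2=rays('wrist',b(*pb[n]),T8)
    print(n,*tri([(o,d[0]),(o2,d2[0])]))
for z in (.008,.012,.016):
    L=plane('wrist',[a(72,66),a(92,446)],z,T7);Rr=plane('wrist',[b(744,40),b(722,418)],z,T8)
    print(z,L[:,:2].ravel(),Rr[:,:2].ravel(),'len',np.linalg.norm(L[0]-L[1]),np.linalg.norm(Rr[0]-Rr[1]),'w',np.linalg.norm(L[0]-Rr[0]),np.linalg.norm(L[1]-Rr[1]))
    c=(L.sum(0)+Rr.sum(0))/4; print('centre',c, [np.degrees(np.arctan2(*(q[1]-q[0])[1::-1])) for q in (L,Rr)],np.degrees(np.arctan2(*(Rr[0]-L[0])[1::-1])),np.degrees(np.arctan2(*(Rr[1]-L[1])[1::-1])))
E
```

```text
plankR [ 0.484  -0.0108  0.0939] 0.00025881681484668365
notch [ 0.4557 -0.0264  0.0935] 0.000354057099410269
vb [ 0.4567 -0.0328  0.0922] 0.0006836272738242435
raE [ 0.4798 -0.0299  0.1018] 0.00045852347219520325
raE2 [ 0.4809 -0.0394  0.0924] 0.00026660742224139737
laE [ 0.4365 -0.043   0.1032] 0.00031883557312175053
laE2 [ 0.4433 -0.0505  0.1008] 0.00015120850965933452
chR [ 0.493  -0.0676  0.0364] 0.00015784937724625726
chR2 [ 0.4869 -0.0695  0.0366] 0.00017800915492933187
0.008 [ 0.403  -0.008   0.4419 -0.1314] [ 0.4878  0.0173  0.526  -0.1042] len 0.12944827476451404 0.12736177822133746 w 0.088573808535919 0.08843846585430913
centre [ 0.4647 -0.0566  0.008 ] [np.float64(-72.49927534617919), np.float64(-72.55658266524156)] 16.607272689961558 17.95774624697725
0.012 [ 0.4039 -0.0077  0.4424 -0.1299] [ 0.487   0.017   0.5248 -0.1033] len 0.12818892788395858 0.1261229994700003 w 0.0867733129218288 0.08663689618057707
centre [ 0.4645 -0.056   0.012 ] [np.float64(-72.49927534617922), np.float64(-72.55658266524158)] 16.533761238490975 17.898594800007707
0.016 [ 0.4047 -0.0073  0.4429 -0.1284] [ 0.4862  0.0167  0.5237 -0.1024] len 0.12692958100340312 0.12488422071866309 w 0.08497296620124963 0.08483542276832741
centre [ 0.4644 -0.0553  0.016 ] [np.float64(-72.4992753461792), np.float64(-72.55658266524158)] 16.457134639780264 17.83693113248592
```

```bash
cat > restfit.py <<'E'
from h import *
from scipy.optimize import least_squares
np.set_printoptions(precision=4,suppress=True)
T7=np.load('pics/w7.npy');T8=np.load('pics/w8.npy')
a=lambda x,y:(x/4+185-.375,y/4+115-.375);b=lambda x,y:((x-400)/4+260-.375,y/4+115-.375)
c,s=np.cos(.82),np.sin(.82);kx=np.array([c,0,-s]);kz=np.array([s,0,c]);ky=np.array([0,1,0])
def K(st,y,z,p): # point in key coords (station from mouth) -> rest frame ; p=(u0,w0) of rest_park axis pt (70)
    return np.array([p[0],0,p[1]])+kx*(.070-st)+ky*y+kz*z
def W(P,q): # rest->world
    cz,sz=np.cos(q[2]),np.sin(q[2]);return np.array([q[0]+cz*P[0]-sz*P[1],q[1]+sz*P[0]+cz*P[1],P[2]])
def model(v):
    q=v[:3];p=v[3:5];h=v[5]
    m={}
    m['plR']=K(.110,.032,-.014,p);m['plL']=K(.110,-.032,-.014,p)
    m['chR']=K(.026,.0175,-.014,p);m['chL']=K(.026,-.0175,-.014,p)
    m['not']=K(.107,0,-.0099,p)
    for n,(x,y) in dict(bUL=(-1,-1),bUR=(-1,1),bDL=(1,-1),bDR=(1,1)).items(): m[n]=np.array([x*.065,y*.045,h])
    return {k:W(P,q) for k,P in m.items()}
O7=dict(plR=(292,177),plL=(46,177),chR=(258,340),chL=(150,340),bUL=(72,66),bDL=(92,446),)
O8=dict(plR=(763,140),chR=(663,308),chL=(553,308),bUR=(744,40),bDR=(722,418))
def res(v):
    m=model(v);r=[]
    for O,f,T in ((O7,a,T7),(O8,b,T8)):
        for n,px in O.items(): r+=list(project('wrist',m[n],T)[0]-np.array(f(*px)))
    return np.array(r)
if __name__=="__main__":
    f=least_squares(res,[.4647,-.0565,np.radians(-72.5),0,.0742,.008],x_scale=[.01]*6)
    print(f.x,np.degrees(f.x[2]));print(f.fun.reshape(-1,2))
    cov=np.linalg.inv(f.jac.T@f.jac)*.5**2;print('sd',np.sqrt(np.diag(cov)))
    np.save('rest.npy',f.x)
    im=cv2.imread('pics/scene0.png');im=cv2.resize(im[160:230,240:310],None,fx=8,fy=8,interpolation=cv2.INTER_CUBIC)
    m=model(f.x);m['tipR']=W(K(.107,.018,.008,f.x[3:5]),f.x);m['tipL']=W(K(.107,-.018,.008,f.x[3:5]),f.x)
    for n,P in m.items():
        u,w=((project('scene',P)[0]-[240,160]+.5)*8).astype(int);cv2.circle(im,(u,w),3,(0,0,255),-1);cv2.putText(im,n,(u+4,w),0,.4,(0,255,255),1)
    cv2.imwrite('pics/sfit.png',im)
E
python3 restfit.py
```

```text
[ 0.4643 -0.0569 -1.2666 -0.0009  0.0759  0.0039] -72.57072398692063
[[-0.3249  0.4373]
 [-0.0967 -0.1619]
 [ 0.2724 -0.1306]
 [ 0.0603 -0.3888]
 [ 0.228   0.3303]
 [ 0.0995 -0.1554]
 [ 0.1142 -0.1093]
 [-0.1566  0.1909]
 [-0.0251  0.1214]
 [-0.0216 -0.6129]
 [-0.0717  0.4664]]
sd [0.0002 0.0004 0.0035 0.0005 0.0012 0.0012]
```

View pics/sfit.png

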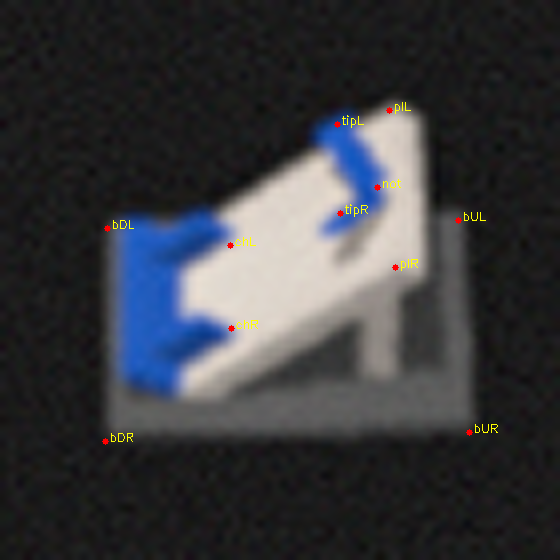

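```bash
cat > park.py <<'E'
from restfit import *
v=np.load('rest.npy');v[3]=-.0006;v[4]=.0765
q=v[:3]
def dirw(d): cz,sz=np.cos(q[2]),np.sin(q[2]);return np.array([cz*d[0]-sz*d[1],sz*d[0]+cz*d[1],d[2]])
KX,KY,KZ=dirw(kx),dirw(ky),dirw(kz)
def axis(st): return W(K(st,0,0,v[3:5]),q)
def tool_park(axial=0,norm=0,st=.0741,dz=-.0083):
    return mk(axis(st)+KX*axial+KZ*norm-KZ*(-dz),KY,-KZ)
E
python3 - <<'E'
from park import *
print('mouth',axis(0),'grip',axis(.07),'bar',axis(.153))
print(tool_park()[:3,3],readout.get_state()['qpos'])
A=tool_park(-.004,.07);A[:3,3]+=[0,0,.05];print(A)
C=plan([A],mm=35,rad=.13)
C=plan([tool_park(-.004,.03)],T=C,mm=35)
C=plan([tool_park(-.004,.010)],T=C,mm=15)
E
```

```text
mouth [ 0.4784 -0.1018  0.0253] grip [ 0.4641 -0.0563  0.0765] bar [ 0.4471 -0.0023  0.1372]
[ 0.4614 -0.0478  0.0738] [-0.4115 -0.3162  2.0891  0.0001  1.3683 -0.7169]
[[ 0.9541  0.2043 -0.219   0.476 ]
 [ 0.2995 -0.6509  0.6976 -0.0941]
 [ 0.     -0.7311 -0.6822  0.1745]
 [ 0.      0.      0.      1.    ]]
'6.2 4.8 14.6 0.117 0 0; 6.2 6.5 14 0.117 0 0; 6.2 8 13.1 0.118 0 0.001; 6.2 9.6 12.1 0.117 0 0; 6.2 10.9 10.9 0.117 0 0'
'6.2 12 9.6 0.117 0 0; 6.2 13.1 8.1 0.117 0 0'
'0 12.2 24.7 0 0 0; 0 12.2 24.7 0 0 0; 0 12.2 24.7 0 0 0'
'0 0 10 0 0 0; 0 0 10 0 0 0'
```

```bash
python3 -m crank '6.2 4.8 14.6 0.117 0 0; 6.2 6.5 14 0.117 0 0; 6.2 8 13.1 0.118 0 0.001; 6.2 9.6 12.1 0.117 0 0; 6.2 10.9 10.9 0.117 0 0'
python3 -m crank '6.2 12 9.6 0.117 0 0; 6.2 13.1 8.1 0.117 0 0; 0 0 0 0 0 0; 0 0 0 0 0 0'
python3 - <<'E'
from park import *
print(readout.get_state()['qpos'])
C=plan([tool_park(-.004,.03),tool_park(-.004,.010)],mm=35)
E
python3 snap.py w9
python3 - <<'E'
from plant import optics
import cv2
cv2.imwrite('pics/s9.png',cv2.resize(optics.read_camera('scene')[110:290,200:400,::-1],None,fx=3.3,fy=3.3))
E
```

```text
time: 10.02
eef_pos: [0.4628, -0.0888, 0.2033]
tcp_rot: [0.946, 0.146, -0.044, -0.286]
contact_force: [0.8, 1.0, -2.6]
opening: 0.133
time: 10.52
eef_pos: [0.4767, -0.0933, 0.1749]
tcp_rot: [0.907, 0.14, -0.061, -0.393]
contact_force: [-0.4, -0.2, -3.2]
opening: 0.135
[-0.6354  0.2585  1.8759  0.4476  1.7049 -1.0456]
'-0.3 12.3 24.7 0.001 0.001 0.001; -0.3 12.4 24.7 0 0 0; -0.3 12.3 24.7 0.001 0.001 0.001; 0 0 20 0 0 0'
```

View pics/w9.png

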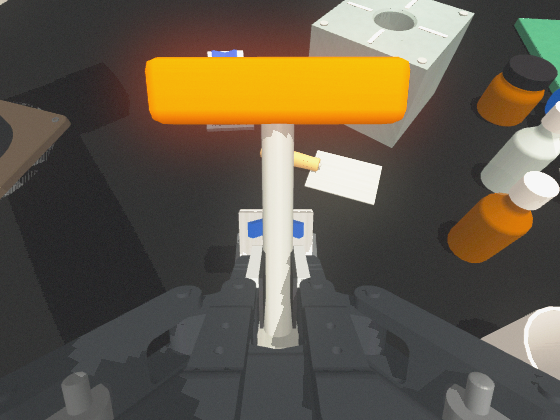

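View pics/s9.png

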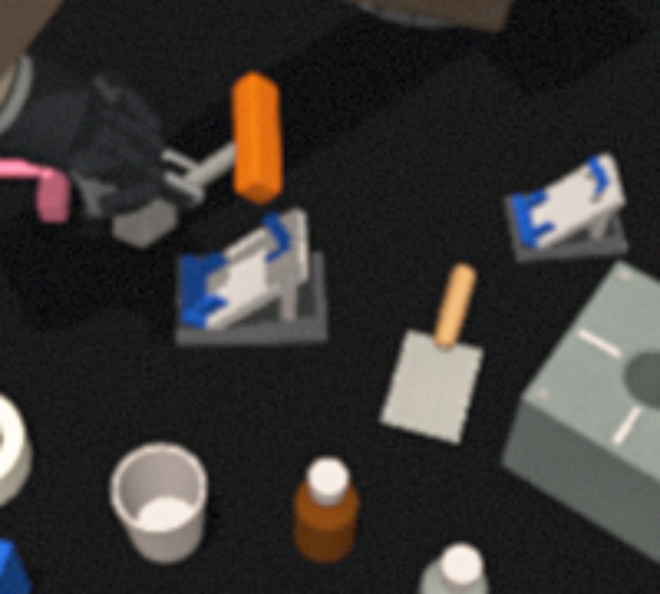

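```bash
python3 -m crank '-0.3 12.3 24.7 0 0 0; -0.3 12.4 24.7 0 0 0; -0.3 12.3 24.7 0 0 0; 0 0 15 0 0 0; 0 0 0 0 0 0'
python3 -m crank '0 0 6 0 0 0; 0 0 0 0 0 0'
python3 snap.py w10
python3 - <<'E'
from park import *
d,r=rel(pose(),tool_park());print(d,r)
E
```

```text
time: 11.25
eef_pos: [0.4628, -0.0543, 0.0874]
tcp_rot: [0.906, 0.141, -0.061, -0.394]
contact_force: [-0.2, -0.5, -3.1]
opening: 0.131
time: 11.5
eef_pos: [0.4621, -0.0512, 0.0834]
tcp_rot: [0.907, 0.14, -0.061, -0.393]
contact_force: [-0.5, 0.2, -3.5]
opening: 0.135
[0.3135 4.5387 9.1104] [0.0011 0.0017 0.0023]
```

View pics/w10.png

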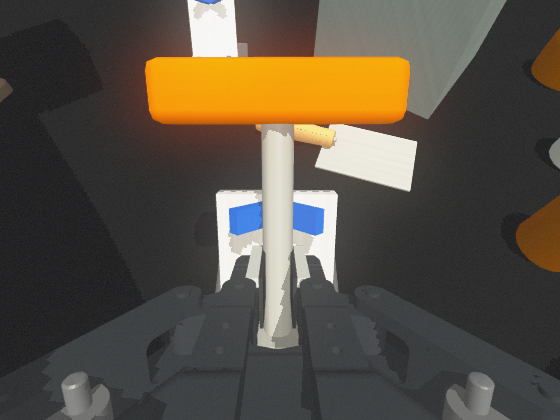

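```bash
python3 -m crank '0 0 5 0 0 0; 0 0 0 0 0 0'
python3 -m crank '0 0 2.5 0 0 0; 0 0 0 0 0 0'
python3 -m crank '0 0 1.5 0 0 0; 0 0 0 0 0 0'
```

```text
time: 11.8
eef_pos: [0.4604, -0.0473, 0.0792]
tcp_rot: [0.906, 0.14, -0.061, -0.394]
contact_force: [-0.6, -0.9, -3.6]
opening: 0.134
time: 12.05
eef_pos: [0.46, -0.0456, 0.0775]
tcp_rot: [0.906, 0.14, -0.061, -0.394]
contact_force: [-0.1, -0.5, -2.4]
opening: 0.131
time: 12.3
eef_pos: [0.4598, -0.0449, 0.0767]
tcp_rot: [0.906, 0.14, -0.061, -0.394]
contact_force: [0.0, -0.2, -3.2]
opening: 0.137
```

```bash
python3 -m crank '0 0 1.5 0 0 0; 0 0 0 0 0 0'
python3 -m crank '0 0 1.5 0 0 0; 0 0 0 0 0 0'
python3 - <<'E'
from park import *
d,r=rel(pose(),tool_park());print(d,r)
E
```

```text
time: 12.55
eef_pos: [0.4599, -0.0447, 0.0766]
tcp_rot: [0.907, 0.141, -0.061, -0.393]
contact_force: [-1.3, -4.2, 2.1]
opening: 0.134
time: 12.8
eef_pos: [0.4599, -0.0447, 0.0765]
tcp_rot: [0.907, 0.141, -0.061, -0.393]
contact_force: [-2.0, -7.0, 5.9]
opening: 0.137
[ 0.5384  4.3249 -0.7361] [0.0024 0.0029 0.0031]
```

```bash
python3 -m crank '0 3 -1.5 0 0 0; 0 0 0 0 0 0'
python3 -m crank '0 0 0 0 0 0; 0 0 0 0 0 0; 0 0 0 0 0 0;0 0 0 0 0 0' 0.0 
python3 snap.py w11
```

```text
time: 13.05
eef_pos: [0.4605, -0.0465, 0.0745]
tcp_rot: [0.906, 0.141, -0.061, -0.394]
contact_force: [-2.0, -5.4, 6.3]
opening: 0.137
time: 13.55
eef_pos: [0.46, -0.0453, 0.0733]
tcp_rot: [0.906, 0.14, -0.061, -0.394]
contact_force: [-0.6, 0.3, 0.6]
opening: 0.501
```

View pics/w11.png

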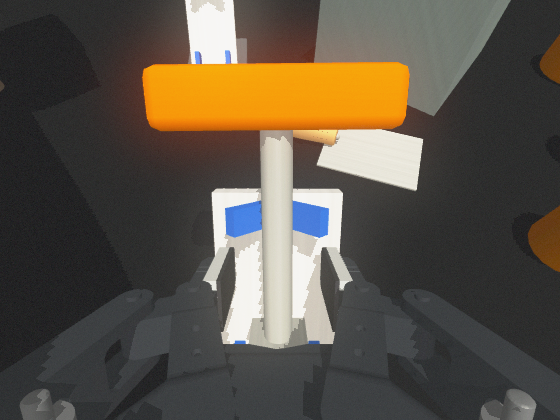

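```bash
python3 -m crank '0 0 -15 0 0 0; 0 0 -30 0 0 0; 0 0 -40 0 0 0; 0 0 0 0 0 0'
python3 snap.py w12
python3 - <<'E'
from plant import optics
import cv2
cv2.imwrite('pics/s12.png',cv2.resize(optics.read_camera('scene')[110:290,200:400,::-1],None,fx=3.3,fy=3.3,interpolation=cv2.INTER_CUBIC))
E
```

```text
time: 14.1
eef_pos: [0.4813, -0.1079, 0.1342]
tcp_rot: [0.908, 0.14, -0.058, -0.392]
contact_force: [-0.0, -0.3, -0.1]
opening: 0.501
```

View pics/w12.png

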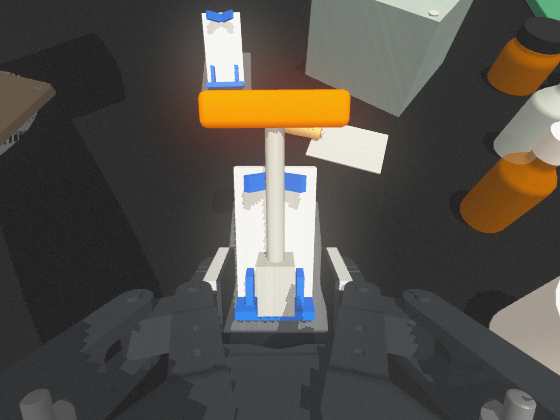

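View pics/s12.png

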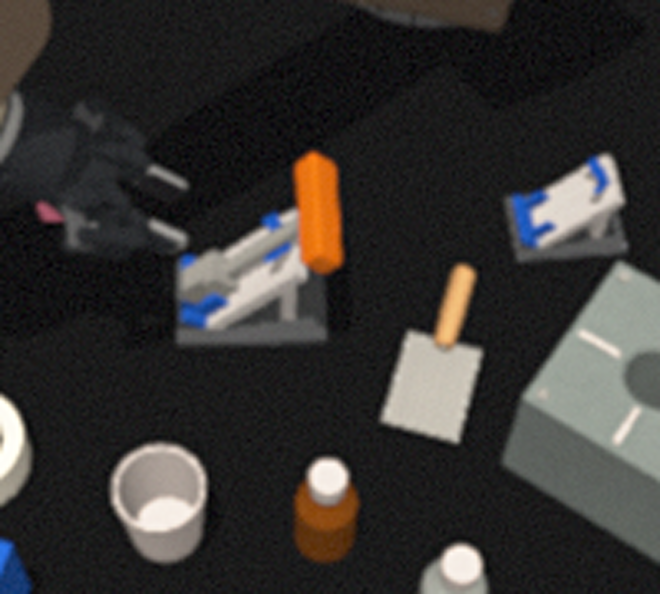

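```bash
python3 - <<'E'
from park import *
T=np.load('pics/w12.npy')
im=cv2.imread('pics/w12.png')
for n,P in dict(b1=(.165,.05,.014),b2=(.165,-.05,.014),b3=(.141,.05,.014),b4=(.141,-.05,.014),m1=(0,.0142,.0142),m2=(0,-.0142,.0142),s1=(.042,.0142,.0142),s2=(.042,-.0142,.0142),b5=(.165,.05,-.014),b6=(.165,-.05,-.014),p1=(.11,.032,-.014),p2=(.11,-.032,-.014)).items():
    P=W(K(*P,v[3:5]),q);u=project('wrist',P,T)[0];print(n,u)
    cv2.circle(im,tuple(int(round(t*8)) for t in u),8,(255,0,255),-1,shift=3)
cv2.imwrite('pics/w12f.png',cv2.resize(im[60:340,150:400],None,fx=2.4,fy=2.4))
E
```

```text
b1 [355.0842  87.5447]
b2 [196.7693  86.6219]
b3 [352.4196 126.8985]
b4 [199.1448 126.0573]
m1 [293.4698 315.4694]
m2 [256.7688 315.3279]
s1 [294.5607 265.7452]
s2 [256.0508 265.5801]
b5 [345.5486  92.2436]
b6 [206.5889  91.4394]
p1 [317.5074 168.53  ]
p2 [234.0906 168.1023]
```

View pics/w12f.png

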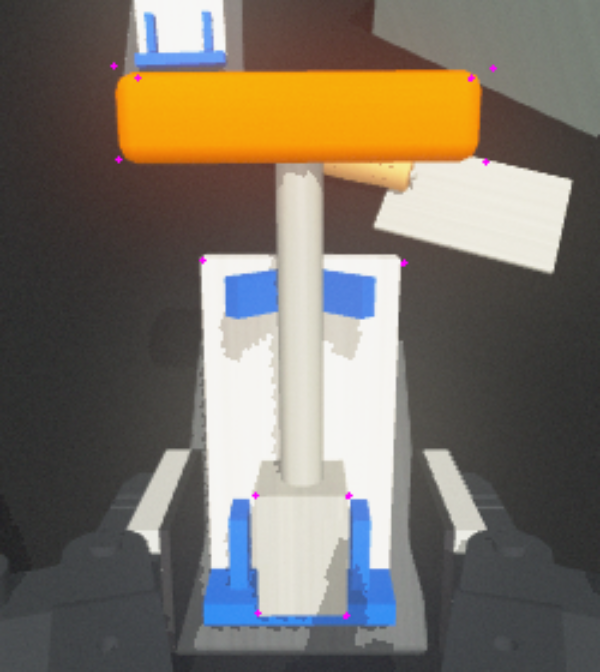

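```bash
python3 - <<'E'
from park import *
D=[0,0,-1]
C=plan([mk([.48,-.11,.26],az(2),D),mk([.450,.2645,.18],az(-72.5),D)],mm=50,rad=.16)
E
```

```text
'-0.1 -15.1 -15.2 -0.136 0.019 0.043; -0.3 -12.9 -17.2 -0.135 0.018 0.042; -0.6 -10.4 -18.7 -0.136 0.019 0.043; -0.5 -7.7 -20 -0.136 0.018 0.043; -0.5 -5 -20.8 -0.136 0.019 0.042'
'-0.2 -2.1 -21.4 -0.135 0.018 0.043; -1.9 -41.7 8.9 0 0 0.144; -7.8 -41 8.9 0 0 0.145; -13.7 -39.4 8.9 0 0 0.144; -19.2 -37.1 8.9 0 0 0.145'
'-24.3 -33.9 9 0 0 0.144; -29 -30.1 8.9 0 0 0.145; -33 -25.5 8.9 0 0 0.144; -36.3 -20.6 8.9 0 0.001 0.145; -38.9 -15.1 8.9 0 0 0.144'
```

```bash
python3 -m crank '-0.1 -15.1 -15.2 -0.136 0.019 0.043; -0.3 -12.9 -17.2 -0.135 0.018 0.042; -0.6 -10.4 -18.7 -0.136 0.019 0.043; -0.5 -7.7 -20 -0.136 0.018 0.043; -0.5 -5 -20.8 -0.136 0.019 0.042' 0.4
python3 -m crank '-0.2 -2.1 -21.4 -0.135 0.018 0.043; -1.9 -41.7 8.9 0 0 0.144; -7.8 -41 8.9 0 0 0.145; -13.7 -39.4 8.9 0 0 0.144; -19.2 -37.1 8.9 0 0 0.145'
python3 -m crank '-24.3 -33.9 9 0 0 0.144; -29 -30.1 8.9 0 0 0.145; -33 -25.5 8.9 0 0 0.144; -36.3 -20.6 8.9 0 0 0.145; -38.9 -15.1 8.9 0 0 0.144'
python3 -m crank '0 0 0 0 0 0; 0 0 0 0 0 0'
python3 snap.py w13
python3 -c "
from h import *
print(readout.get_state()['qpos'])"
```

```text
time: 14.82
eef_pos: [0.4788, -0.1081, 0.2378]
tcp_rot: [0.997, 0.039, -0.011, -0.066]
contact_force: [1.3, -0.1, 0.1]
opening: 0.7
time: 15.45
eef_pos: [0.4648, 0.0586, 0.2224]
tcp_rot: [0.963, -0.27, -0.002, -0.0]
contact_force: [0.2, -0.1, -0.2]
opening: 0.698
time: 16.08
eef_pos: [0.4478, 0.266, 0.178]
tcp_rot: [0.806, -0.592, -0.001, 0.001]
contact_force: [-0.1, -0.2, 0.5]
opening: 0.701
time: 16.32
eef_pos: [0.4487, 0.2645, 0.1788]
tcp_rot: [0.807, -0.59, -0.001, 0.001]
contact_force: [-0.4, -0.7, -0.3]
opening: 0.701
[ 3.36337404e-01 -3.31018729e-03  1.99875305e+00  7.33491997e-04
  1.14813250e+00  1.59973991e+00]
```

View pics/w13.png

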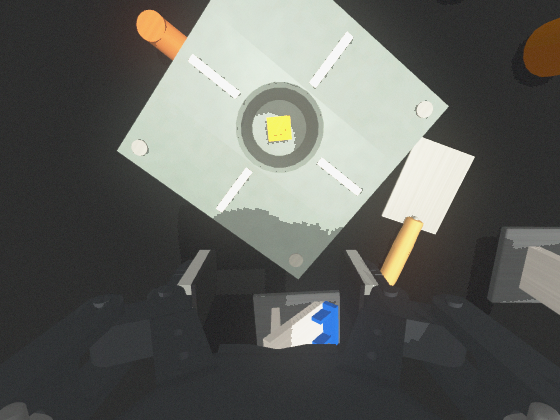

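```bash
python3 - <<'E'
import cv2
a=cv2.imread('pics/w13.png')
cv2.imwrite('pics/w13c.png',cv2.resize(a[98:158,250:310],None,fx=10,fy=10,interpolation=cv2.INTER_CUBIC))
cv2.imwrite('pics/w13d.png',cv2.resize(a[0:285,110:460],None,fx=2.1,fy=2.1,interpolation=cv2.INTER_CUBIC))
E
```

```text
(no output)
```

View pics/w13c.png

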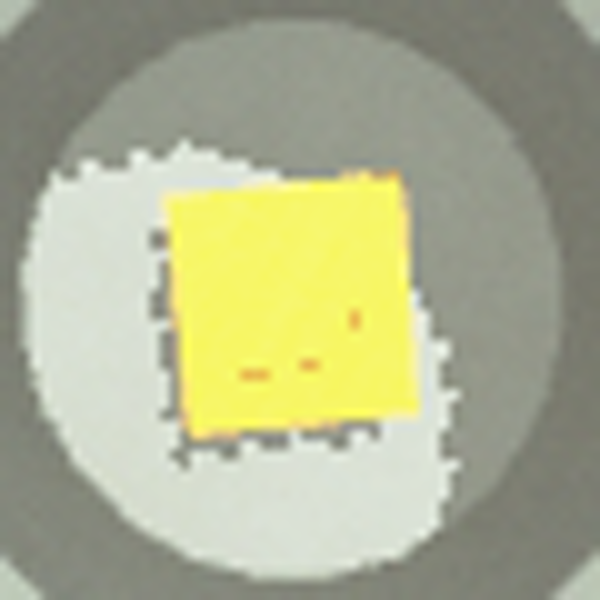

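View pics/w13d.png

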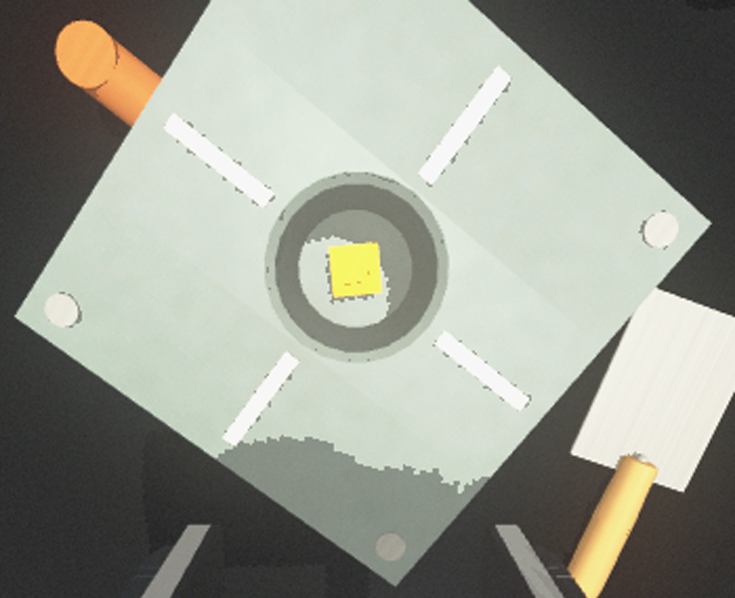

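```bash
python3 - <<'E'
from h import *
np.set_printoptions(precision=4,suppress=True)
T=np.load('pics/w13.npy')
f=lambda x,y:(x/10+250-.45,y/10+98-.45)
P=plane('wrist',[f(165,195),f(402,175),f(418,410),f(185,435)],.049,T)
print(P,P.mean(0),[np.linalg.norm(P[i]-P[i-1]) for i in range(4)])
for i in range(4): print(np.degrees(np.arctan2(*(P[i]-P[i-1])[1::-1])))
g=lambda x,y:(x/2.1+110-.26,y/2.1+0-.26)
L=plane('wrist',[g(169,122),g(268,200),g(438,342),g(526,404),g(503,73),g(427,180),g(294,359),g(228,440)],.12,T);print(L)
az_=lambda a,b:np.degrees(np.arctan2(*(b-a)[1::-1]))
print('lines',az_(L[0],L[3]),az_(L[4],L[7]))
# intersection centre
A=np.c_[(L[3]-L[0])[:2],-(L[7]-L[4])[:2]];s=np.linalg.solve(A,(L[4]-L[0])[:2]);print('c',L[0]+s[0]*(L[3]-L[0]))
c=plane('wrist',[g(265,268),g(447,268),g(356,172),g(356,362)],.12,T);print('mouth',c,c.mean(0))
fl=plane('wrist',[f(22,300),f(562,300),f(290,20),f(290,580)],.028,T);print('floor',fl,fl.mean(0))
E
```

```text
[[0.517  0.2962 0.049 ]
 [0.5247 0.2775 0.049 ]
 [0.5067 0.2701 0.049 ]
 [0.4985 0.2886 0.049 ]] [0.5117 0.2831 0.049 ] [np.float64(0.01995091695194667), np.float64(0.020169324086695025), np.float64(0.019468505213419543), np.float64(0.020262673215803387)]
22.205116720994134
-67.60430476956809
-157.54177488375365
113.75963706104584
[[0.5343 0.3463 0.12  ]
 [0.5228 0.3138 0.12  ]
 [0.499  0.2522 0.12  ]
 [0.4891 0.2189 0.12  ]
 [0.575  0.2602 0.12  ]
 [0.5422 0.2711 0.12  ]
 [0.4803 0.2933 0.12  ]
 [0.4486 0.3062 0.12  ]]
lines -109.52485637669753 160.02781375966813
c [0.5119 0.2832 0.12  ]
mouth [[0.5039 0.3094 0.12  ]
 [0.5207 0.2571 0.12  ]
 [0.5379 0.2915 0.12  ]
 [0.4853 0.2745 0.12  ]] [0.512  0.2831 0.12  ]
floor [[0.5045 0.3069 0.028 ]
 [0.5197 0.2595 0.028 ]
 [0.5352 0.2908 0.028 ]
 [0.4877 0.2755 0.028 ]] [0.5118 0.2832 0.028 ]
```

```bash
cat >> park.py <<'E'
def tool_bar(st,dn=-.0007): return mk(axis(st)+KZ*dn-KY*.0003,KZ,KX)
E
python3 - <<'E'
from park import *
A=tool_bar(.235);B=tool_bar(.133);print(A[:3,3],B[:3,3])
M=mk([.44,.16,.26],az(-72.5),[0,0,-1])
C=plan([M],mm=40)
C=plan([A],T=C,mm=40,rad=.13)
C=plan([B],T=C,mm=30,rad=.15)
E
```

```text
[0.4299 0.0515 0.1967] [ 0.4508 -0.0149  0.1221]
'24.1 10.1 -20.2 0.001 0 0; 24.1 10.1 -20.1 0 0 0.001; 24.1 10 -20.2 0.001 0 0; 24.1 10.1 -20.2 0 0.001 0.001'
'16.7 7 10.6 0 0.125 0; 15.3 7.1 12.6 0 0.125 0; 13.7 7 14.3 0 0.125 0; 11.7 7 16 0 0.125 0.001; 9.6 7 17.3 0 0.125 0'
'7.4 7 18.4 0 0.125 0'
'0 0 25.5 0 0 0; 0 0 25.5 0 0 0; 0 0.1 25.5 0 0 0; 0 0 25.5 0 0 0'
```

```bash
python3 -m crank '24 10 -20 0 0 0; 24 10 -20 0 0 0; 24 10 -20 0 0 0; 24 10 -20 0 0 0'
python3 -m crank '16.7 7 10.6 0 0.125 0; 15.3 7.1 12.6 0 0.125 0; 13.7 7 14.3 0 0.125 0; 11.7 7 16 0 0.125 0.001; 9.6 7 17.3 0 0.125 0'
python3 -m crank '7.4 7 18.4 0 0.125 0; 0 0 0 0 0 0; 0 0 0 0 0 0'
python3 snap.py w14
python3 - <<'E'
from park import *
print(readout.get_state()['qpos'],rel(pose(),tool_bar(.235)))
C=plan([tool_bar(.133)],mm=30,rad=.15)
E
```

```text
time: 16.88
eef_pos: [0.4405, 0.1591, 0.2608]
tcp_rot: [0.806, -0.591, -0.0, -0.0]
contact_force: [-0.2, -0.2, -0.6]
opening: 0.698
time: 17.5
eef_pos: [0.4324, 0.0691, 0.2074]
tcp_rot: [0.767, -0.563, 0.249, 0.182]
contact_force: [-0.1, -0.7, -0.3]
opening: 0.697
time: 17.88
eef_pos: [0.4314, 0.0524, 0.1975]
tcp_rot: [0.75, -0.551, 0.295, 0.215]
contact_force: [-0.1, 0.3, -0.2]
opening: 0.698
[ 0.2793 -0.1464  2.2279 -0.8233  1.1863  1.9207] (array([-0.6161,  2.0568,  1.1988]), array([-0.0022,  0.0029, -0.0015]))
'-0.1 0.6 25.8 -0.001 0.001 0; -0.1 0.5 25.8 0 0 -0.001; -0.1 0.6 25.8 -0.001 0.001 0; -0.1 0.5 25.8 0 0.001 0'
```

View pics/w14.png

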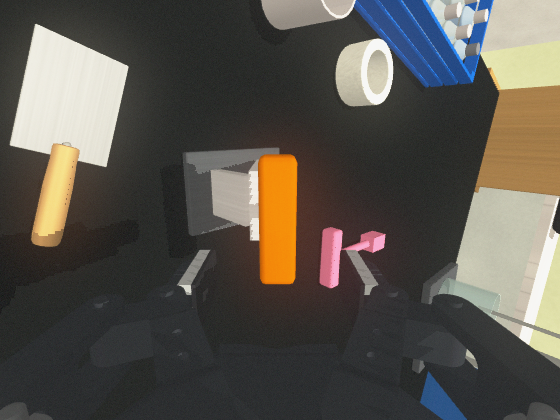

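```bash
python3 -m crank '-0.1 0.2 25.8 0 0 0; -0.1 0.2 25.8 0 0 0; -0.1 0.2 25.8 0 0 0; -0.1 0.2 25.8 0 0 0; 0 0 0 0 0 0'
python3 snap.py w15
```

```text
time: 18.55
eef_pos: [0.4512, -0.0154, 0.1206]
tcp_rot: [0.75, -0.551, 0.294, 0.217]
contact_force: [0.0, 0.1, -0.1]
opening: 0.705
```

View pics/w15.png

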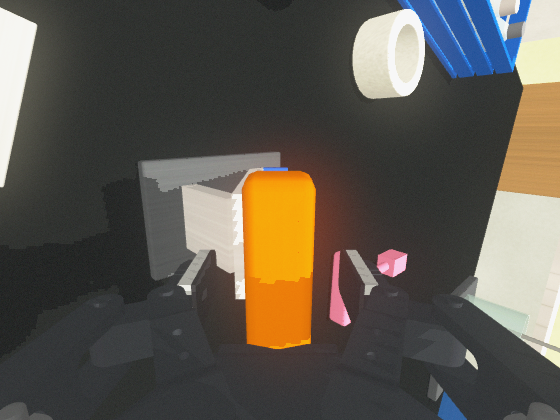

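```bash
python3 -m crank '0 0 0 0 0 0; 0 0 0 0 0 0; 0 0 0 0 0 0;0 0 0 0 0 0;0 0 0 0 0 0' -1 80
python3 -m crank '0 0 0 0 0 0'
python3 snap.py w16
python3 - <<'E'
from park import *
P=pose();print(P, rel(P,tool_bar(.133)))
E
```

```text
time: 19.23
eef_pos: [0.4521, -0.014, 0.1223]
tcp_rot: [0.75, -0.55, 0.296, 0.216]
contact_force: [-1.0, 3.5, 6.9]
opening: 0.316
time: 19.35
eef_pos: [0.4521, -0.014, 0.1223]
tcp_rot: [0.75, -0.55, 0.296, 0.216]
contact_force: [-1.5, 3.3, 6.0]
opening: 0.314
[[ 0.2191 -0.9535  0.2071  0.4521]
 [-0.6977 -0.3015 -0.6498 -0.014 ]
 [ 0.682  -0.0021 -0.7313  0.1223]
 [ 0.      0.      0.      1.    ]] (array([0.1771, 1.5402, 0.4767]), array([-0.003 ,  0.0002,  0.0001]))
```

View pics/w16.png

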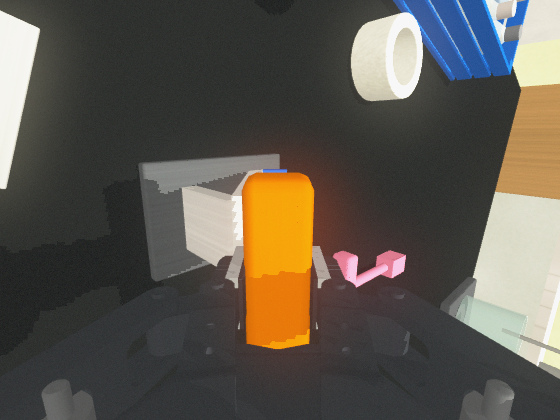

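```bash
python3 - <<'E'
from park import *
D=[0,0,-1]
C=pose()
S=np.eye(4);S[0,3]=.045;C1=C@S
print(C1[:3,3])
U=mk([.47,.03,.30],az(-72.5),D)
H=mk([.5128,.2836,.315],az(-67.3),D)
C=plan([U,H],T=C1,mm=35,rad=.1)
E
python3 -m crank '4 0 0 0 0 0; 8 0 0 0 0 0; 15 0 0 0 0 0;18 0 0 0 0 0; 0 0 0 0 0 0'
```

```text
[ 0.462  -0.0454  0.153 ]
'6.2 -3.8 -19.4 0 -0.094 0; 4.3 -3.9 -19.8 -0.001 -0.094 0; 2.5 -3.8 -20.2 0 -0.093 0; 0.5 -3.8 -20.3 0 -0.094 0; -1.3 -3.8 -20.3 0 -0.094 0'
'-3.2 -3.8 -20 -0.001 -0.094 0; -5.1 -3.8 -19.7 0 -0.094 0; -7 -3.8 -19.1 0 -0.094 0; -28.6 -14.6 -1.9 0 0 -0.011; -28.5 -15 -1.8 0 0 -0.012'
'-28.3 -15.3 -1.9 0 0 -0.011; -28.1 -15.6 -1.8 0 0 -0.011; -27.9 -15.9 -1.9 0 0 -0.012; -27.7 -16.3 -1.8 0 0 -0.011; -27.6 -16.5 -1.9 0 0 -0.011'
'-27.4 -16.9 -1.8 0 0 -0.012'
time: 20.02
eef_pos: [0.461, -0.0457, 0.1512]
tcp_rot: [0.75, -0.551, 0.295, 0.215]
contact_force: [-0.0, -0.2, -3.5]
opening: 0.313
```

```bash
python3 - <<'E'
from park import *
D=[0,0,-1]
C1=pose()
V=C1.copy();V[2,3]+=.1
U=mk([.47,.06,.32],az(-72.5),D)
H=mk([.5128,.2836,.315],az(-67.3),D)
C=plan([V,U,H],mm=36,rad=.11)
E
```

```text
'22.7 -0.1 -24.4 0 0 0; 22.6 0 -24.5 0 0 0; 22.7 -0.1 -24.4 0 0 0; -3.6 -5.8 -16.7 0 -0.107 0; -5.4 -5.7 -16.3 0 -0.107 0'
'-7.1 -5.8 -15.6 -0.001 -0.106 -0.001; -8.7 -5.8 -14.7 0 -0.107 0; -10.2 -5.7 -13.8 0 -0.107 0; -11.6 -5.8 -12.6 0 -0.107 0; -12.9 -5.7 -11.2 0 -0.107 -0.001'
'-28.6 -15.5 0.7 0 0 -0.013; -28.4 -15.8 0.8 0 0 -0.013; -28.2 -16.2 0.7 0 0 -0.013; -28 -16.5 0.7 0 0 -0.013; -27.8 -17 0.7 0 0 -0.012'
'-27.6 -17.2 0.8 0 0 -0.013; -27.3 -17.6 0.7 0 0 -0.013'
```

```bash
python3 -m crank '22.7 -0.1 -24.4 0 0 0; 22.6 0 -24.5 0 0 0; 22.7 -0.1 -24.4 0 0 0; -3.6 -5.8 -16.7 0 -0.107 0; -5.4 -5.7 -16.3 0 -0.107 0'
python3 -m crank '-7.1 -5.8 -15.6 -0.001 -0.106 -0.001; -8.7 -5.8 -14.7 0 -0.107 0; -10.2 -5.7 -13.8 0 -0.107 0; -11.6 -5.8 -12.6 0 -0.107 0; -12.9 -5.7 -11.2 0 -0.107 -0.001'
python3 -m crank '-28.6 -15.5 0.7 0 0 -0.013; -28.4 -15.8 0.8 0 0 -0.013; -28.2 -16.2 0.7 0 0 -0.013; -28 -16.5 0.7 0 0 -0.013; -27.8 -17 0.7 0 0 -0.012'
python3 -m crank '-27.6 -17.2 0.8 0 0 -0.013; -27.3 -17.6 0.7 0 0 -0.013; 0 0 0 0 0 0; 0 0 0 0 0 0'
python3 snap.py w17
python3 - <<'E'
from park import *
H=mk([.5128,.2836,.315],az(-67.3),[0,0,-1])
P=pose();print(rel(P,H),readout.get_state()['qpos'])
for c in ('scene','top'):
    im=optics.read_camera(c);cv2.imwrite(f'pics/{c}17.png',im[:,:,::-1])
a=cv2.imread('pics/scene17.png')[60:290,330:480];b=cv2.imread('pics/top17.png')[110:340,80:230]
cv2.imwrite('pics/st17.png',np.hstack([cv2.resize(q,None,fx=2.6,fy=2.6,interpolation=cv2.INTER_CUBIC) for q in (a,b)]))
E
```

```text
time: 20.65
eef_pos: [0.4627, -0.0141, 0.2695]
tcp_rot: [0.779, -0.57, 0.21, 0.155]
contact_force: [-0.7, -0.2, -4.0]
opening: 0.316
time: 21.28
eef_pos: [0.4694, 0.0611, 0.3185]
tcp_rot: [0.807, -0.591, -0.003, 0.001]
contact_force: [0.3, -0.2, -4.2]
opening: 0.312
time: 21.9
eef_pos: [0.4998, 0.2211, 0.3138]
tcp_rot: [0.826, -0.564, -0.001, 0.003]
contact_force: [0.3, -0.3, -3.1]
opening: 0.314
time: 22.4
eef_pos: [0.512, 0.2835, 0.3128]
tcp_rot: [0.833, -0.554, -0.001, 0.002]
contact_force: [-0.1, 0.7, -3.6]
opening: 0.314
(array([-0.1392, -0.7021, -1.7518]), array([ 0.0039, -0.0014,  0.0003])) [ 0.3325  0.0394  1.7072 -0.0017  1.3988  1.5071]
```

View pics/st17.png

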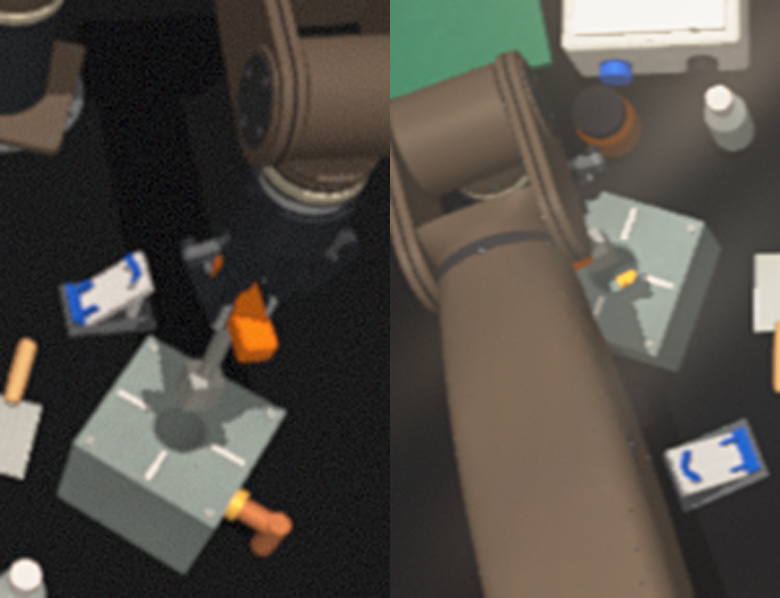

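View pics/w17.png

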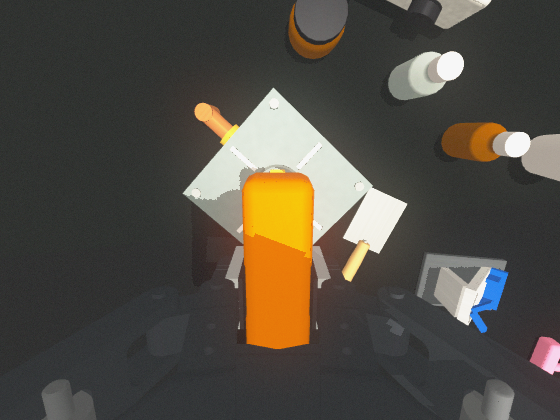

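```bash
python3 - <<'E'
from h import *
print(project('scene',[[.512,.2835,.18],[.512,.2835,.30],[.512,.2835,.332]]),project('scene',[.5119,.2832,.12]))
a=cv2.imread('pics/scene17.png')[150:250,370:450];cv2.imwrite('pics/s17z.png',cv2.resize(a,None,fx=7,fy=6,interpolation=cv2.INTER_CUBIC) if 0 else cv2.resize(a,None,fx=6,fy=6,interpolation=cv2.INTER_CUBIC))
E
```

```text
[[404.66752188 212.50906928]
 [418.1955493  185.2161091 ]
 [422.33656756 176.86155429]] [[398.77190459 224.11148567]]
```

View pics/s17z.png

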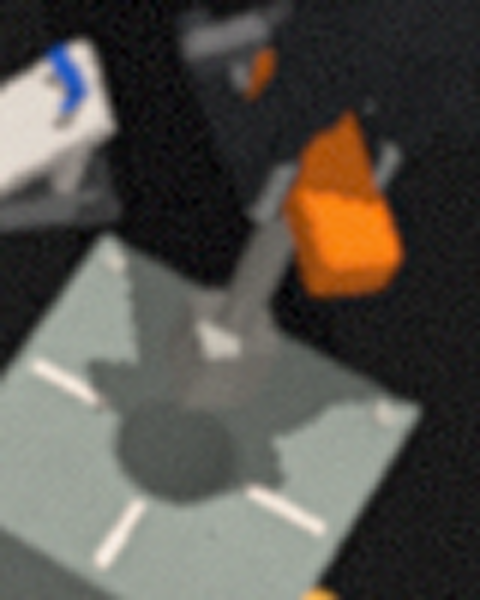

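```bash
python3 -m crank '0 -0.7 25 0.004 -0.001 0; 0 0 30 0 0 0; 0 0 30 0 0 0; 0 0 20 0 0 0; 0 0 0 0 0 0'
python3 -m crank '0 0 8 0 0 0; 0 0 0 0 0 0'
python3 -m crank '0 0 6 0 0 0; 0 0 0 0 0 0'
python3 -c "
from h import *
print(rel(pose(),mk([.5128,.2836,.161],az(-67.3),[0,0,-1])),readout.get_state()['wrist_torque'])"
```

```text
time: 23.18
eef_pos: [0.5125, 0.2833, 0.2075]
tcp_rot: [0.832, -0.554, -0.001, 0.001]
contact_force: [-0.5, 0.6, -3.3]
opening: 0.316
time: 23.42
eef_pos: [0.5138, 0.2842, 0.202]
tcp_rot: [0.833, -0.554, 0.001, -0.001]
contact_force: [0.4, -0.8, -4.2]
opening: 0.314
time: 23.68
eef_pos: [0.5133, 0.2841, 0.1951]
tcp_rot: [0.833, -0.554, 0.0, -0.001]
contact_force: [-0.7, -0.5, -3.6]
opening: 0.313
(array([ 0.24219318,  0.68963477, 34.0633343 ]), array([-1.75698399e-03,  8.91979674e-05,  7.67251628e-04])) [-0.0093131  -0.02916802  0.00790725]
```

```bash
python3 -m crank '0.2 0.5 5 0 0 0; 0 0 0 0 0 0'
python3 -m crank '0 0 4 0 0 0; 0 0 0 0 0 0'
python3 -m crank '0 0 4 0 0 0; 0 0 0 0 0 0'
```

```text
time: 23.92
eef_pos: [0.5128, 0.2836, 0.1898]
tcp_rot: [0.833, -0.554, 0.0, -0.001]
contact_force: [-0.1, -0.1, -3.5]
opening: 0.312
time: 24.18
eef_pos: [0.5129, 0.2837, 0.1859]
tcp_rot: [0.833, -0.554, 0.0, -0.001]
contact_force: [-0.0, -0.6, -4.0]
opening: 0.313
time: 24.42
eef_pos: [0.5129, 0.2837, 0.1819]
tcp_rot: [0.833, -0.554, 0.0, -0.001]
contact_force: [0.4, -1.0, -3.4]
opening: 0.314
```

```bash
python3 -m crank '0 0 4 0 0 0; 0 0 0 0 0 0'
python3 -m crank '0 0 4 0 0 0; 0 0 0 0 0 0'
python3 -m crank '0 0 4 0 0 0; 0 0 0 0 0 0'
python3 -m crank '0 0 4 0 0 0; 0 0 0 0 0 0'
```

```text
time: 24.68
eef_pos: [0.513, 0.2838, 0.1778]
tcp_rot: [0.833, -0.554, 0.0, -0.001]
contact_force: [-0.2, 0.2, -2.6]
opening: 0.311
time: 24.92
eef_pos: [0.513, 0.2838, 0.1739]
tcp_rot: [0.833, -0.554, 0.0, -0.001]
contact_force: [0.2, 0.0, -3.6]
opening: 0.318
time: 25.18
eef_pos: [0.513, 0.2838, 0.1699]
tcp_rot: [0.833, -0.554, 0.0, -0.001]
contact_force: [-0.7, 0.8, -3.6]
opening: 0.318
time: 25.42
eef_pos: [0.5131, 0.2838, 0.1659]
tcp_rot: [0.833, -0.554, 0.0, -0.001]
contact_force: [-0.4, 0.7, -3.3]
opening: 0.315
```

```bash
python3 -m crank '0 0 2.5 0 0 0; 0 0 0 0 0 0'
python3 -m crank '0 0 1.5 0 0 0; 0 0 0 0 0 0'
python3 -m crank '0 0 1.5 0 0 0; 0 0 0 0 0 0'
```

```text
time: 25.68
eef_pos: [0.5131, 0.2838, 0.1636]
tcp_rot: [0.833, -0.554, 0.001, -0.001]
contact_force: [-1.4, 0.6, -3.5]
opening: 0.313
time: 25.92
eef_pos: [0.5131, 0.2838, 0.1623]
tcp_rot: [0.833, -0.554, 0.001, -0.001]
contact_force: [-1.3, 0.9, -3.7]
opening: 0.32
time: 26.18
eef_pos: [0.5136, 0.2839, 0.1621]
tcp_rot: [0.833, -0.554, 0.001, -0.001]
contact_force: [-1.4, 1.0, 3.2]
opening: 0.318
```

```bash
cat > st.py <<'E'
from h import *
s=readout.get_state();P=pose(s);print('az',round(np.degrees(np.arctan2(P[1,0],P[0,0])),2),'F',s['contact_force'].round(1),'M',s['wrist_torque'].round(3),P[:3,3].round(4),'q6',s['qpos'][5].round(3))
E
python3 st.py
python3 -m crank '0 0 -0.8 0 0 0.06; 0 0 0 0 0 0.09; 0 0 0 0 0 0.09; 0 0 0 0 0 0' >/dev/null; python3 st.py
python3 -m crank '0 0 0 0 0 0.09; 0 0 0 0 0 0.09; 0 0 0 0 0 0' >/dev/null; python3 st.py
```

```text
az -67.26 F [-1.4  1.   3.2] M [0.15  0.828 0.021] [0.5136 0.2839 0.1621] q6 1.506
az -80.96 F [-2.7 -0.5  2. ] M [0.17  0.793 0.015] [0.5132 0.2839 0.1621] q6 1.745
az -91.21 F [-2.5 -0.1  1.9] M [-0.001  0.796 -0.024] [0.5133 0.2837 0.1621] q6 1.924
```

```bash

python3 -m crank '0 0 -0.5 0 0 0.09; 0 0 0 0 0 0.06; 0 0 0 0 0 0' >/dev/null; python3 st.py
python3 -m crank '0 0 0 0 0 0.05; 0 0 0 0 0 0' >/dev/null; python3 st.py
python3 -m crank '0 0 0 0 0 0.03; 0 0 0 0 0 0' >/dev/null; python3 st.py
```

```text
az -99.78 F [-1.8 -0.7  1.4] M [-0.159  0.655  0.054] [0.5132 0.2835 0.1621] q6 2.074
az -102.65 F [-2.4 -1.6  0.4] M [-0.305  0.706  0.056] [0.5132 0.2834 0.1621] q6 2.124
az -104.47 F [-2.6 -2.1  1.4] M [-0.48   0.624  0.079] [0.5132 0.2834 0.1621] q6 2.155
```

```bash

python3 -m crank '0 0 -0.4 0 0 0.03; 0 0 0 0 0 0' >/dev/null; python3 st.py
python3 -m crank '0 0 0 0 0 0.03; 0 0 0 0 0 0' >/dev/null; python3 st.py
python3 -m crank '0 0 0 0 0 0.03; 0 0 0 0 0 0' >/dev/null; python3 st.py
```

```text
az -106.23 F [-1.5 -1.8 -1.6] M [-0.542  0.552  0.086] [0.513  0.2835 0.1621] q6 2.186
az -107.96 F [-1.2 -2.7 -2.5] M [-0.642  0.536  0.059] [0.513  0.2835 0.1622] q6 2.216
az -109.69 F [-2.1 -2.1 -2.9] M [-0.802  0.493  0.11 ] [0.513  0.2835 0.1622] q6 2.246
```

```bash

python3 -m crank '0 0 0 0 0 0.025; 0 0 0 0 0 0' >/dev/null; python3 st.py
python3 -m crank '0 0 0 0 0 0.025; 0 0 0 0 0 0' >/dev/null; python3 st.py
```

```text
az -111.06 F [-0.7 -3.2 -4. ] M [-0.805  0.506  0.433] [0.5129 0.2835 0.1622] q6 2.271
az -112.45 F [-1.6 -3.6 -4.6] M [-0.894  0.505  0.777] [0.513  0.2835 0.1622] q6 2.295
```

```bash

python3 -m crank '0 0 0 0 0 0.02; 0 0 0 0 0 0; 0 0 0 0 0 0' >/dev/null; python3 st.py
python3 -m crank '0 0 0 0 0 -0.06; 0 0 0 0 0 0' >/dev/null; python3 st.py
python3 snap.py w18
```

```text
az -113.63 F [-1.9 -3.6 -6.3] M [-1.041  0.501  1.116] [0.513  0.2836 0.1622] q6 2.315
az -110.44 F [-2.6 -3.5 -6.4] M [-1.027  0.507  0.204] [0.513  0.2836 0.1623] q6 2.259
```

View pics/w18.png

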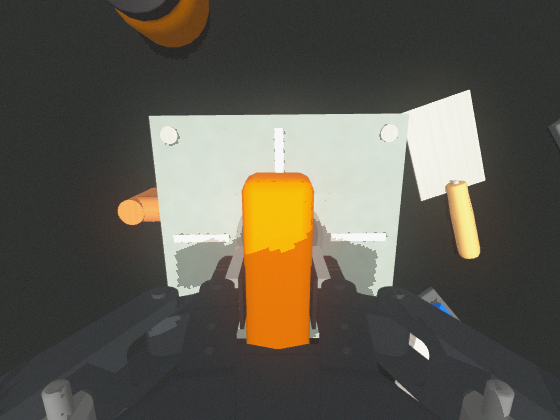

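```bash

python3 -m crank '0 0 1 0 0 0; 0 0 0 0 0 0' >/dev/null; python3 st.py
python3 -m crank '0 0 0 0 0 0; 0 0 0 0 0 0; 0 0 0 0 0 0; 0 0 0 0 0 0' 0.3; python3 st.py; python3 snap.py w19
python3 -m crank '0 0 -10 0 0 0; 0 0 -20 0 0 0; 0 0 -30 0 0 0; 0 0 -30 0 0 0; 0 0 0 0 0 0'; python3 snap.py w20
```

```text
az -110.34 F [-3.2 -4.1 -2.2] M [-1.204  0.856  0.103] [0.5132 0.2837 0.1622] q6 2.257
time: 30.6
eef_pos: [0.5138, 0.2842, 0.1623]
tcp_rot: [-0.572, 0.82, -0.0, 0.002]
contact_force: [0.2, -0.4, -0.2]
opening: 0.652
az -110.25 F [ 0.2 -0.4 -0.2] M [-0.034  0.044  0.034] [0.5138 0.2842 0.1623] q6 2.256
time: 31.28
eef_pos: [0.515, 0.2844, 0.2569]
tcp_rot: [-0.572, 0.82, -0.001, 0.006]
contact_force: [0.4, 0.0, 0.4]
opening: 0.655
```

View pics/w19.png

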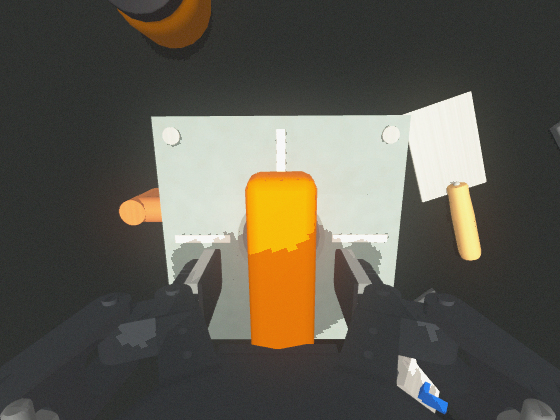

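View pics/w20.png

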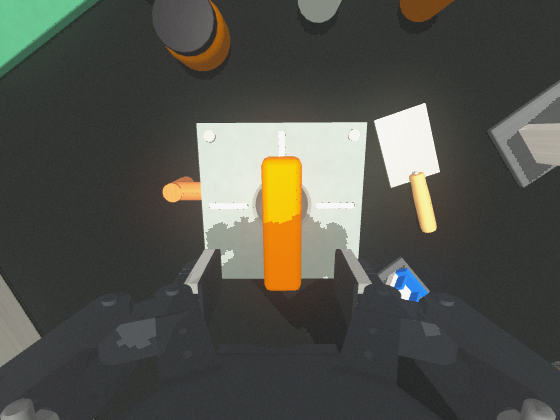

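```bash

python3 -m crank '0 0 -30 0 0 0; 0 40 -20 0 0 0; 0 45 0 0 0 0; 0 45 0 0 0 0; 0 0 0 0 0 0'; python3 snap.py w21
python3 - <<'E'
from h import *
for c in ('scene','top'):
    im=optics.read_camera(c);cv2.imwrite(f'pics/{c}21.png',im[:,:,::-1])
a=cv2.imread('pics/scene21.png')[130:330,130:450];cv2.imwrite('pics/s21z.png',cv2.resize(a,None,fx=2.5,fy=2.5,interpolation=cv2.INTER_CUBIC))
# seat-height check: bar top width in w20
T=np.load('pics/w20.npy')
for z in (.193,.218): 
    P=plane('wrist',[(282,157),(282,291),(264,270),(300,270)],z,T);print(z,P,np.linalg.norm(P[0]-P[1]),np.linalg.norm(P[2]-P[3]))
E
```

```text
time: 31.95
eef_pos: [0.3884, 0.3291, 0.3003]
tcp_rot: [-0.573, 0.819, -0.0, 0.0]
contact_force: [0.2, -0.5, -0.2]
opening: 0.65
0.193 [[0.55925047 0.2654376  0.193     ]
 [0.46612182 0.29914779 0.193     ]
 [0.48668225 0.30575865 0.193     ]
 [0.47769326 0.28092026 0.193     ]] 0.09904202419734413 0.02641491124568699
0.218 [[0.56121999 0.26489508 0.218     ]
 [0.47933945 0.29453375 0.218     ]
 [0.49741658 0.30034614 0.218     ]
 [0.48951329 0.27850774 0.218     ]] 0.08707970003274319 0.02322451066915523
```

View pics/s21z.png

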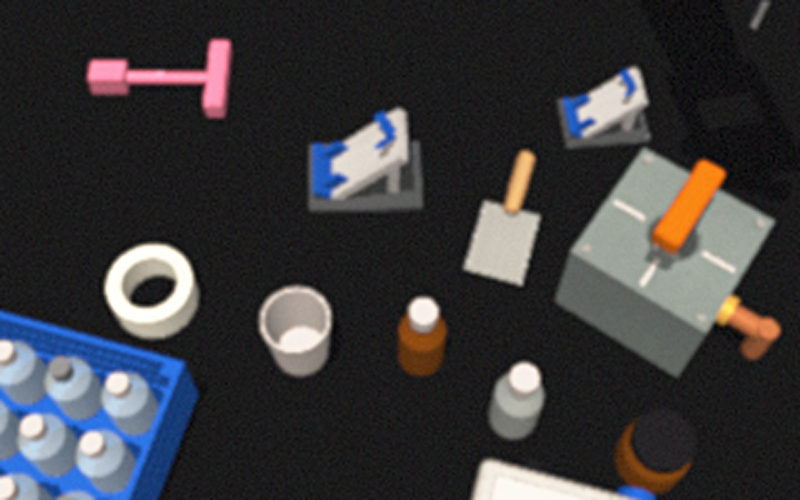

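View pics/w21.png

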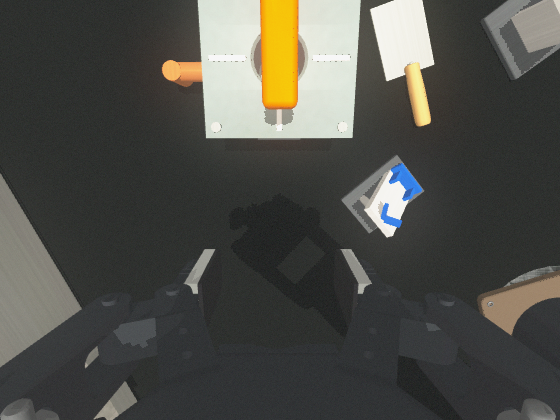

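```bash
python3 -c "
from plant import ctrl,readout
print(readout.get_state()['time'],abs(readout.get_state()['dq']).max());print(ctrl.sign_off())"
```

```text
32.1 0.013508156493555723
the job is handed in; nothing more can be done
None
```

The valve is shut and the T-key is left standing in the well, released, with the robot clear of everything. I handed the job in at about 32 s of the 67 s allowed.

- **Parking:** I picked the key up by its shaft and laid it on the larger rest. It was let go there, socket end down, between the cheeks and close to the end stop.
- **Fitting:** I took it again by the orange crossbar and stood it upright. It went over the stem (measured about 42° from the box's sides) with no resistance and touched the floor about 1 mm above the height I expected.
- **Turning:** It turned clockwise about 43° before the torque climbed sharply, from about 0.1 to 1.1 N m. The crossbar was then along the box's x, so I take that as the shut stop.

**Last checks:**
- The crossbar lies at azimuth 160.1°, against about 160.2° for the box's x axis.
- Its apparent length fits a fully seated key: 99 mm at seated height, against the given 100 mm. Resting on top of the stem it would have measured 87 mm.
- In the final scene picture, the pink key, the smaller rest and all the bystanders are where they stood.

**What disagreed:**
- The top camera put things 3 to 7 mm away from where the wrist camera did, so I relied on the wrist views.
- While turning, the wrist sensor showed less than the stated 0.12 N m of stem friction until the stop.

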